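Set out the blending station

TASK

Set out this perfumer's bench for blending, seen from the robot's side: stand the porcelain beaker in the middle of the balance's pan and cover it with the steel lid, centred on its rim; stand the large stock bottle on the coaster between the balance and the mortar, the metal atomiser on the coaster behind the balance (on the side away from the robot), and the small dropper bottle on the coaster in front of the mortar (on the robot's side). Centre each bottle on its coaster, upright, let go of everything, and do not tip any of the bottles or the beaker over on the way.

Things in the scene. Friction and masses are not known exactly. Their poses are not given: they have to be found in the camera images.
- beaker_center (a point): Small plain white porcelain beaker, an open straight cup 52 mm across outside, 50 mm tall, wall 3 mm, standing upright. The point is on its axis half-way up, 25 mm above its underside. z up along the axis.
- lid_center (a point): Flat round steel lid, 62 mm across and 5 mm thick, with an upright dark wooden knob 16 mm across that rises 27 mm from its middle; 32 mm tall in all, lying flat with the knob up. It has no lip: it simply lies on the beaker's rim. The point is on its axis half-way up the whole, 16 mm above the underside (11 mm above the plate's top, in the knob). z up.
- dropper_center (a point): Small slim amber glass dropper bottle with a black collar and rubber teat, 84 mm tall; its straight body is 30 mm across up to 54 mm, above it narrows. The point is on its axis half-way up, 42 mm above its underside. z up.
- stock_center (a point): Large stout amber glass stock bottle with a paper band and a white screw cap, 94 mm tall; its straight body is 48 mm across up to 66 mm, the cap is 28 mm across. The point is on its axis half-way up, 47 mm above its underside. z up.
- atomiser_center (a point): Tall slim bare-metal spray bottle (atomiser), a plain cylinder 28 mm across up to 80 mm with a slightly narrower cap to 110 mm. The point is on its axis half-way up, 55 mm above its underside. z up.
- balance_pan (a point): Low white bench balance (165 x 120 mm, 29 mm high), fixed. The point is the middle of the top face of its round steel pan (96 mm across), 38 mm above the table. The casing reaches 55 mm behind the point (+x), 110 mm in front of it (towards the robot, where the dark display is) and 60 mm to each side. It stands on the left or right of the work area, turned by up to 0.15 rad; z up, x to its back.
- mortar: White porcelain mortar, fixed: a thick bowl 94 mm across at the rim, 58 mm high, with a pestle leaning in it to 75 mm. Origin: centre of its underside, on the table. It stands on the other side from the balance.
- coaster_between: Round pale concrete coaster, 72 mm across, 5 mm thick, fixed flat on the table: the one between the balance and the mortar. Origin: centre of its underside; its top is 5 mm higher. All three coasters look alike and are told apart by where they lie. Low bystanders not listed (up to 40 mm tall) stand about the work area and taller equipment at the table's back and sides, so carry things with their undersides 120 mm or more above the table.
- coaster_behind: A like round pale concrete coaster (72 mm across, 5 mm thick, fixed): the one behind the balance, on the side away from the robot, about 105 mm from the pan's middle. Origin: centre of its underside.
- coaster_front: A like round pale concrete coaster (72 mm across, 5 mm thick, fixed): the one in front of the mortar, on the robot's side, about 100 mm from the mortar's middle. Origin: centre of its underside.
There are look-alikes about, which are no part of the job. Leave any orange or yellow look-alike of the part that bears beaker_center alone.

How it is judged:
By the outcome, as a careful person would: the job done as asked, in the order asked, and still so for the second after the job is handed in, with the robot touching nothing.
It also fails if it takes over 136 s, if anything falls off the work surface, if the arm or the gripper's body presses on something with over 40 N, if the wrist force passes 120 N, or if a joint passes its speed limit or range.

ROBOT

A 7-joint arm with a two-finger parallel gripper is mounted at the origin on the work surface. World frame = base frame: x ahead of the robot, y to its left, z up, the work surface at z = 0. Lengths are in m, angles in degrees, forces in N, time in s.
With the tool pointing down it reaches from about 0.425 to 0.875 m from the base axis. Payload 4.7 kg.
Tool frame: the origin (TCP) lies on the centre line of the jaws, within the pads' length; the fingertips stand 25 mm ahead of it and the grasp point (between the pads) lies 6 mm ahead of it; z points along the fingers, y is the direction in which the jaws open and shut (so a half turn about z gives the same grasp; the last joint's range is limited). The gripper opens to 87 mm and grips with 3 to 60 N. Pads are 19 mm wide; open, the fingers measure 117 mm over their backs; the gripper's body (75 mm by 190 mm) begins 51 mm behind the grasp point.
Start: joints at [-70.239, 18.392, -4.016, 83.108, 1.295, 78.541, -3.26], TCP at [0.211, 0.615, 0.248] pointing down, gripper open.
Joint ranges: [-163.93, 163.93], [-17.29, 119.83], [-79.2, 71.16], [3.27, 140.29], [-89.18, 269.18], [5.43, 117.66], [-154.24, 154.24]. Speed limits (degrees/s): [147.25, 147.25, 180, 180, 180, 180, 180].

INTERFACE

Orientations are given as [roll, pitch, yaw] about the fixed x, y, z axes, in that order (R = Rz(yaw) Ry(pitch) Rx(roll)).
In Python, from cell import env gives the robot as it stands.
- The arm moves only by the shell command python3 -m creep 'ROWS' [OPENING] [FORCE]. ROWS is JSON, a list of rows, each an object of numbers: "tx", "ty", "tz": the shift along the tool's x, y, z in m; "rx", "ry", "rz": the turn, a rotation vector about the tool's x, y, z in degrees. In form: [{"tx": .., "ty": .., "tz": .., "rx": .., "ry": .., "rz": ..}, ...]. A call has 1 to 20 rows; each row shifts and turns the commanded pose from where the row before left it, along the tool's axes as they then stand; what a row does not reach is not made up. A row lasts 1/8 s, in which the tool goes at most 62.5 mm and 10.7 degrees, less where a joint would pass 70% of its speed; a pose out of reach is approached as far as the arm can. A call is refused whole if a number of a shift passes 0.0625 or a number of a turn 10.7, either way. A call with a gripper value outside its range is refused whole. OPENING is the finger opening in m, from 0 to 0.087, set as the call begins (- or left out, the last holds). The fingers move at their own pace and stop on an object; FORCE is the grip in N (left out, the last holds). Time passes only in rows, so rows that do not move let the fingers close. It gives the time, the measured TCP pose, the force and the opening at its end, in the units of the state.
- env.get_obs(): the state, without advancing time (a new reading comes with each control period).
- env.read_camera(name): name is "side" or "top"; returns a dict with "pixels" (420x560x3 uint8, red, green, blue), "intrinsics" (3x3 intrinsics, pixels), "R" (3x3) and "t" (3): a world point X has camera coordinates R X + t. Camera axes: x right, y down, z forward; pixel columns grow to the right and rows downward; lengths in m; the calibration is good to about 2 mm. A picture is of the moment at which its call begins. There is no depth.
- env.sign_off(): hands the job in, once; it reports no verdict.
The state is a dict: "time_s": time; "qpos": joint angles; "joint_velocities": joint speeds; "effort": joint torques, N m; "tool_pos": TCP position; "tool_rot": TCP orientation; "force": force on the tool from outside, world axes, zero at the start; "wrist_torque": the same for the moment, N m; "grip_width": finger opening in m.
Only numpy, scipy, OpenCV 4.12 (cv2) and the standard library are available. Lean on these libraries where they do the work, as an engineer would, in place of code of your own. Each camera call takes 0.05 s, during which the arm holds its last target.

## Working session

There is one attempt and no reset: what is moved stays moved. The work goes in short steps, Python scripts to look and compute and a shell command to move; the robot and the scene stay as the last step left them, time stands still between calls to the robot, and variables do not carry over. Pictures are saved under pics/ and viewed, and the job is handed in when it is done.

```bash
ls; mkdir -p pics; python3 - <<'E'
from cell import env
import cv2,numpy as np
o=env.get_obs()
for k in o: print(k,o[k])
for n in("side","top"):
    c=env.read_camera(n); cv2.imwrite(f"pics/{n}0.png",c["pixels"][:,:,::-1])
    print(n,c["intrinsics"],c["R"],c["t"])
E
```

```text
pics
time_s 0.0
qpos [-70.23921969  18.43781155  -4.0163135   83.17395835   1.29494353
  78.54077093  -3.25993159]
joint_velocities [ 0.02608463 -0.03497533 -0.02084828 -0.11773467  0.0228774   0.10470552
 -0.0419433 ]
effort [ 1.11943359e-04 -4.91263354e+01 -4.03730907e-01 -3.12529171e+01
 -6.39391621e-02  4.33408341e-02  1.49765729e-04]
tool_pos [0.2109894  0.61427546 0.24648399]
tool_rot [-1.79892701e+02  5.42795479e-03  1.61049753e+02]
force [0.4094568  0.15127166 0.2453284 ]
wrist_torque [-0.03077929 -0.01603111 -0.00178473]
grip_width 0.08717201130158614
side [[380.95878738   0.         277.12797938]
 [  0.         380.95878738 205.88121478]
 [  0.           0.           1.        ]] [[-0.96264629 -0.2705191   0.01146884]
 [-0.20886952  0.71497817 -0.66721791]
 [ 0.17229522 -0.64469034 -0.74477428]] [0.51097112 0.19709443 0.88344744]
top [[454.91062712   0.         282.51660531]
 [  0.         454.91062712 204.36458344]
 [  0.           0.           1.        ]] [[ 0.02375635 -0.99967274  0.00948899]
 [-0.99689556 -0.02440091 -0.07485878]
 [ 0.07506582 -0.00768116 -0.997149  ]] [-0.0764668   0.58038082  1.29939516]
```

View pics/side0.png

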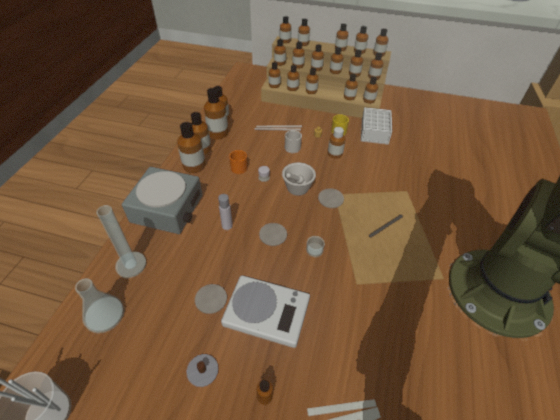

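View pics/top0.png

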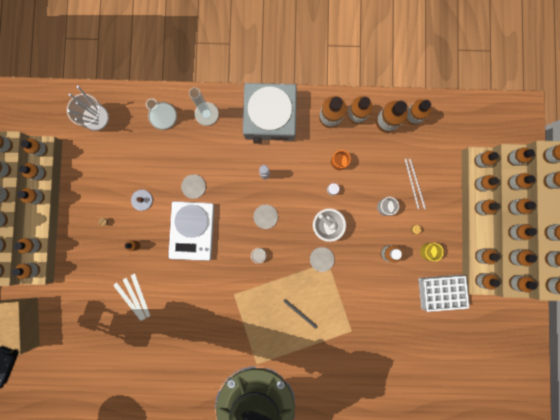

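```bash
cat > h.py <<'E'
import cv2,numpy as np
from cell import env
def grab(n,tag,x0,y0,x1,y1,s):
    c=env.read_camera(n);p=c["pixels"][y0:y1,x0:x1,::-1]
    cv2.imwrite(f"pics/{tag}.png",cv2.resize(p,None,fx=s,fy=s,interpolation=cv2.INTER_CUBIC))
C={}
def cam(n):
    if n not in C: C[n]=env.read_camera(n)
    return C[n]
def back(n,u,v,z):
    c=cam(n);K,R,t=c["intrinsics"],c["R"],c["t"]
    d=R.T@np.linalg.solve(K,[u,v,1]);o=-R.T@t
    return o+d*(z-o[2])/d[2]
def proj(n,X):
    c=cam(n);q=c["intrinsics"]@(c["R"]@np.array(X)+c["t"]);return q[:2]/q[2]
E
python3 - <<'E'
import cv2
def crop(s,t,x0,y0,x1,y1,k):
    p=cv2.imread(f"pics/{s}.png")[y0:y1,x0:x1]
    cv2.imwrite(f"pics/{t}.png",cv2.resize(p,None,fx=k,fy=k,interpolation=cv2.INTER_CUBIC))
crop("top0","tL",100,150,300,280,4)
crop("top0","tR",290,140,460,280,4)
crop("side0","sU",200,100,400,250,4)
crop("side0","sD",170,190,340,410,2.7)
E
```

```text
(no output)
```

View pics/tL.png

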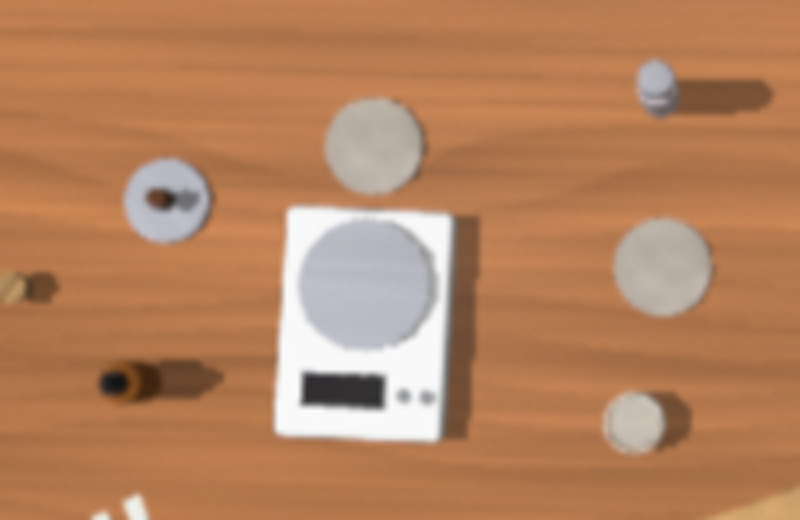

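View pics/tR.png

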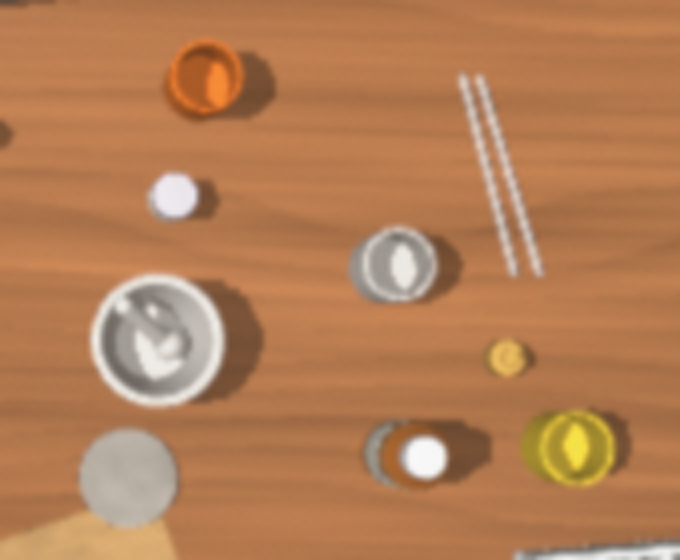

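View pics/sU.png

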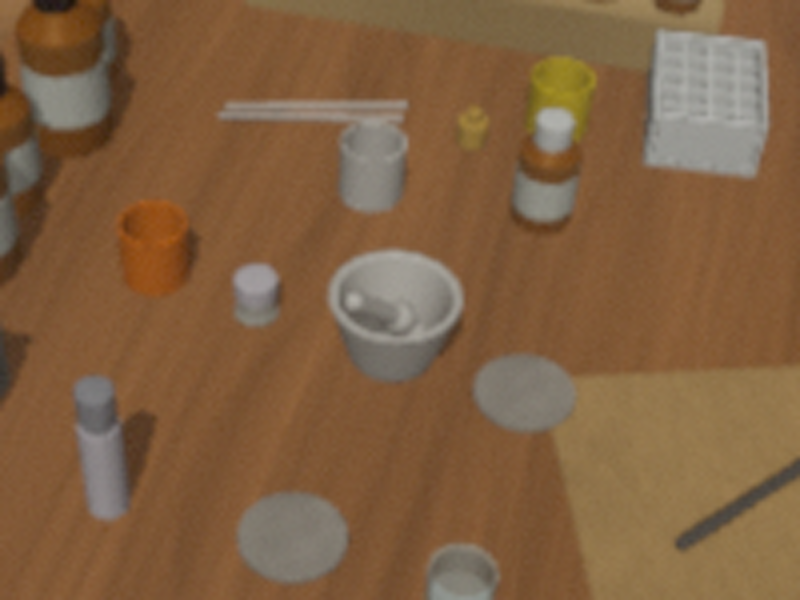

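View pics/sD.png

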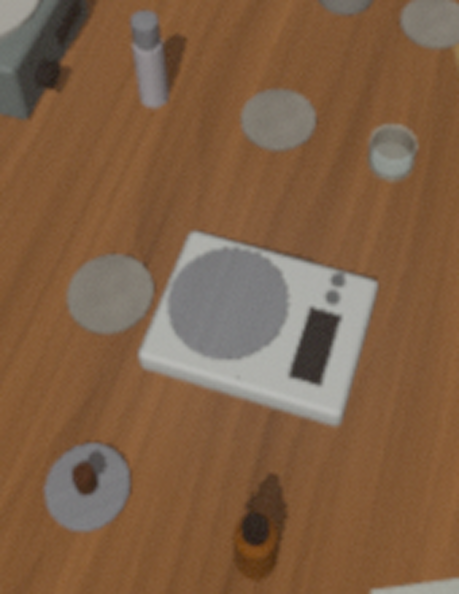

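```bash
python3 - <<'E'
from h import *
D=dict(lid=((141.75,200),(202.2,370),.005),dropper=((128.5,246),(264.8,382.2),.083),pan=((191.75,221),(254.4,302.2),.038),
behind=((193.5,186.5),(210.7,298.5),.005),between=((265.75,216.75),(273,233.75),.005),front=((322,259.5),(331,197.75),.005),
atom=((264,168.5),(223.5,196),.11),beaker=((390,205.75),(293.25,135.5),.05),mortar=((329.5,225),(299,175.5),.058),stock=((396,254.25),(338.75,130),.094))
for k,(a,b,z) in D.items():
    p=back("top",*a,z);q=back("side",*b,z);m=(p+q)/2
    print(k,p[:2].round(4),q[:2].round(4),m[:2].round(4),round(np.hypot(*m[:2]),3))
E
```

```text
lid [0.5861 0.3509] [0.5853 0.3535] [0.5857 0.3522] 0.683
dropper [0.4526 0.3577] [0.4518 0.3641] [0.4522 0.3609] 0.579
pan [0.5269 0.1958] [0.5251 0.2016] [0.526  0.1987] 0.562
behind [0.6297 0.2008] [0.6287 0.2039] [0.6292 0.2024] 0.661
between [ 0.5457 -0.0142] [ 0.5451 -0.0114] [ 0.5454 -0.0128] 0.546
front [ 0.4248 -0.1816] [ 0.4242 -0.179 ] [ 0.4245 -0.1803] 0.461
atom [ 0.6722 -0.009 ] [ 0.6702 -0.0107] [ 0.6712 -0.0099] 0.671
beaker [ 0.5835 -0.3685] [ 0.5818 -0.3643] [ 0.5827 -0.3664] 0.688
mortar [ 0.5243 -0.196 ] [ 0.5212 -0.1864] [ 0.5228 -0.1912] 0.557
stock [ 0.4477 -0.3749] [ 0.4466 -0.3724] [ 0.4471 -0.3737] 0.583
```

```bash
cat >> h.py <<'E'
def overlay(tag,n,items,x0,y0,x1,y1,s):
    c=env.read_camera(n);p=cv2.resize(np.ascontiguousarray(c["pixels"][y0:y1,x0:x1,::-1]),None,fx=s,fy=s,interpolation=cv2.INTER_CUBIC)
    for (x,y,z,r,col) in items:
        a=np.linspace(0,2*np.pi,60)
        pts=np.array([(proj(n,[x+r*np.cos(t),y+r*np.sin(t),z])-[x0-.5,y0-.5])*s-.5 for t in a])
        cv2.polylines(p,[np.round(pts).astype(int)],True,col,1)
    cv2.imwrite(f"pics/{tag}.png",p)
E
python3 - <<'E'
from h import *
G=(0,255,0);R=(0,0,255)
it=[(.5857,.3522,.005,.031,G),(.4522,.3609,0,.015,G),(.4522,.3609,.054,.015,G),(.526,.1987,.038,.048,G),(.6292,.2024,.005,.036,G),(.5454,-.0128,.005,.036,G),(.4245,-.1803,.005,.036,G),
(.6712,-.0099,.11,.013,G),(.6712,-.0099,.0,.014,G),(.5827,-.3664,.05,.026,G),(.5827,-.3664,.0,.026,G),(.4471,-.3737,.094,.014,G),(.4471,-.3737,.0,.024,G),(.5228,-.1912,.058,.047,G)]
overlay("oL","top",it,110,160,290,280,4.4);overlay("oR","top",it,290,140,460,280,4)
overlay("oU","side",it,200,100,400,250,4);overlay("oD","side",it,180,270,300,410,4)
E
```

```text
(no output)
```

View pics/oL.png

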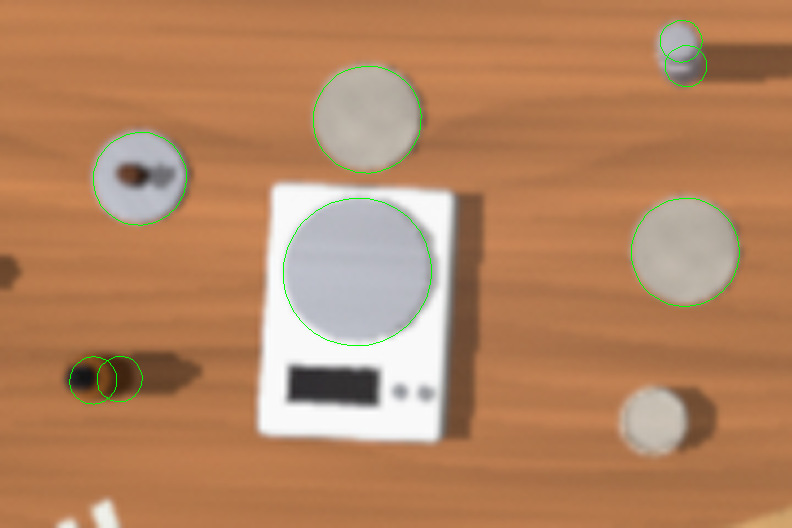

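View pics/oR.png

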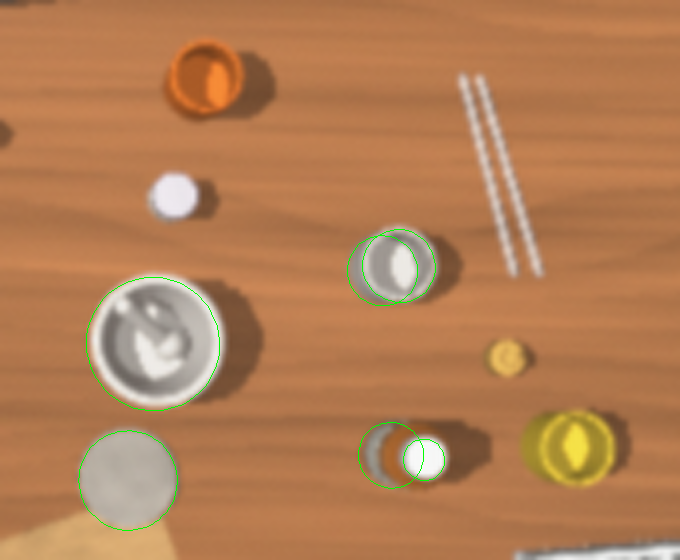

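View pics/oU.png

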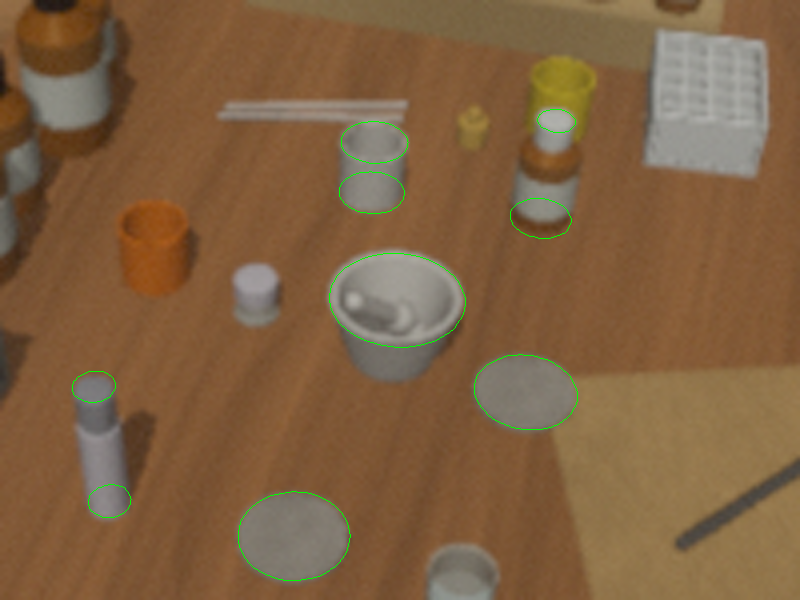

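View pics/oD.png

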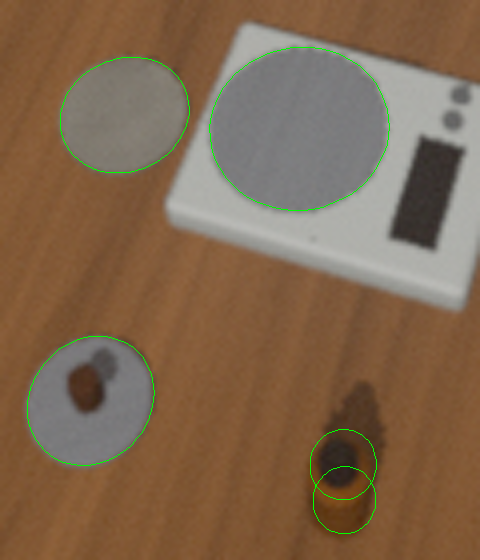

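```bash
python3 -m creep '[{"rz":-9.5},{"rz":-9.45},{},{}]' 0.087 25
```

```text
$[0]: bad value
```

```bash
python3 -m creep '[{"tx":0,"ty":0,"tz":0,"rx":0,"ry":0,"rz":-9.5},{"tx":0,"ty":0,"tz":0,"rx":0,"ry":0,"rz":-9.45},{"tx":0,"ty":0,"tz":0,"rx":0,"ry":0,"rz":0}]' 0.087 25
```

```text
time_s: 0.88
tool_pos: [0.2112, 0.6148, 0.2476]
tool_rot: [180.0, -0.0, 179.9]
force: [-0.5, -0.7, 0.7]
grip_width: 0.0869
```

```bash
python3 -m creep '[{"tx":-0.02,"ty":-0.02,"tz":0,"rx":0,"ry":0,"rz":0},{"tx":-0.039,"ty":-0.042,"tz":0,"rx":0,"ry":0,"rz":0},{"tx":-0.039,"ty":-0.042,"tz":0,"rx":0,"ry":0,"rz":0},{"tx":-0.039,"ty":-0.042,"tz":0,"rx":0,"ry":0,"rz":0},{"tx":-0.039,"ty":-0.042,"tz":0,"rx":0,"ry":0,"rz":0},{"tx":-0.039,"ty":-0.042,"tz":0,"rx":0,"ry":0,"rz":0},{"tx":-0.039,"ty":-0.042,"tz":0,"rx":0,"ry":0,"rz":0},{"tx":-0.039,"ty":-0.042,"tz":0,"rx":0,"ry":0,"rz":0},{"tx":-0.039,"ty":-0.042,"tz":0,"rx":0,"ry":0,"rz":0},{"tx":-0.04,"ty":-0.045,"tz":0,"rx":0,"ry":0,"rz":0},{"tx":0,"ty":-0.058,"tz":0,"rx":0,"ry":0,"rz":0},{"tx":0,"ty":-0.058,"tz":0,"rx":0,"ry":0,"rz":0},{"tx":0,"ty":-0.058,"tz":0,"rx":0,"ry":0,"rz":0},{"tx":0,"ty":-0.058,"tz":0,"rx":0,"ry":0,"rz":0},{"tx":0,"ty":-0.058,"tz":0,"rx":0,"ry":0,"rz":0},{"tx":0,"ty":-0.058,"tz":0,"rx":0,"ry":0,"rz":0},{"tx":0,"ty":-0.058,"tz":0,"rx":0,"ry":0,"rz":0},{"tx":0,"ty":-0.058,"tz":0,"rx":0,"ry":0,"rz":0},{"tx":0,"ty":-0.058,"tz":0,"rx":0,"ry":0,"rz":0},{"tx":0,"ty":-0.035,"tz":0,"rx":0,"ry":0,"rz":0}]'
```

```text
time_s: 3.38
tool_pos: [0.5819, -0.347, 0.2477]
tool_rot: [-179.9, -0.0, 179.6]
force: [0.0, 0.2, -0.3]
grip_width: 0.0871
```

```bash
python3 -m creep '[{"tx":0,"ty":-0.02,"tz":0.02,"rx":0,"ry":0,"rz":0},{"tx":0,"ty":0,"tz":0.04,"rx":0,"ry":0,"rz":0},{"tx":0,"ty":0,"tz":0.04,"rx":0,"ry":0,"rz":0},{"tx":0,"ty":0,"tz":0.02,"rx":0,"ry":0,"rz":0},{"tx":0,"ty":0,"tz":0,"rx":0,"ry":0,"rz":0},{"tx":0,"ty":0,"tz":0,"rx":0,"ry":0,"rz":0}]'
python3 - <<'E'
from h import *
grab("side","s1",200,60,400,210,4);grab("top","t1",320,140,460,260,4)
E
```

```text
time_s: 4.12
tool_pos: [0.5841, -0.3635, 0.1292]
tool_rot: [-179.9, 0.1, -180.0]
force: [0.1, 0.4, 0.1]
grip_width: 0.0869
```

View pics/s1.png

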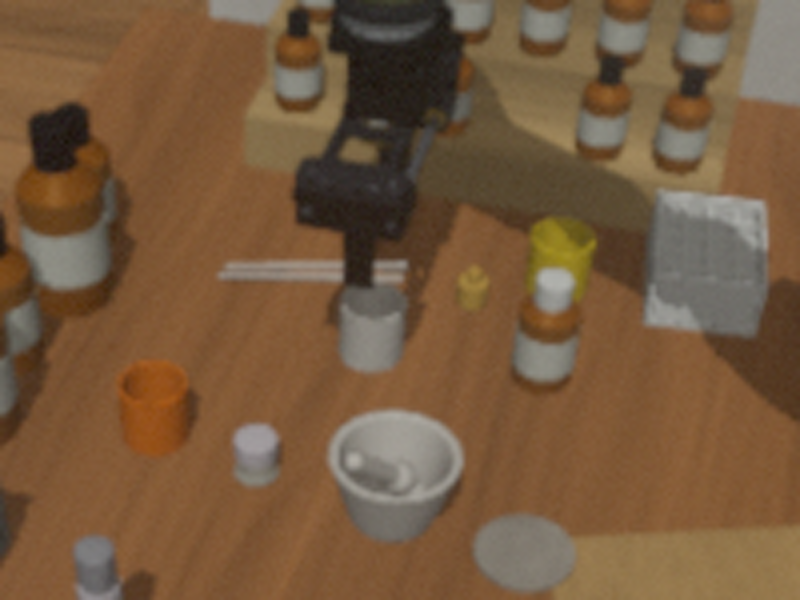

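View pics/t1.png

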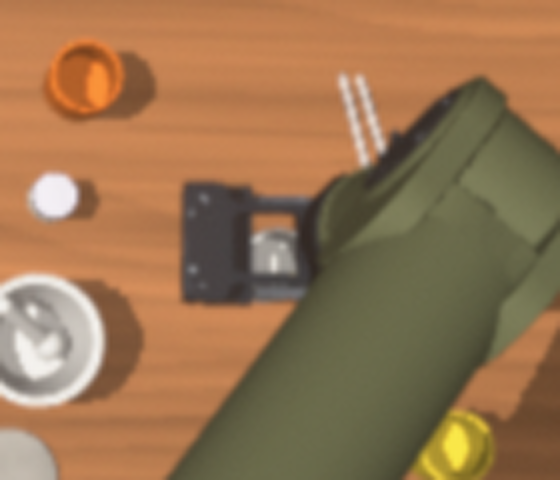

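```bash
python3 -m creep '[{"tx":0,"ty":-0.002,"tz":0.03,"rx":0,"ry":0,"rz":0},{"tx":0,"ty":0,"tz":0.03,"rx":0,"ry":0,"rz":0},{"tx":0,"ty":0,"tz":0.02,"rx":0,"ry":0,"rz":0},{"tx":0,"ty":0,"tz":0.011,"rx":0,"ry":0,"rz":0},{"tx":0,"ty":0,"tz":0,"rx":0,"ry":0,"rz":0},{"tx":0,"ty":0,"tz":0,"rx":0,"ry":0,"rz":0}]'
python3 -m creep '[{"tx":0,"ty":0,"tz":0,"rx":0,"ry":0,"rz":0},{"tx":0,"ty":0,"tz":0,"rx":0,"ry":0,"rz":0},{"tx":0,"ty":0,"tz":0,"rx":0,"ry":0,"rz":0},{"tx":0,"ty":0,"tz":0,"rx":0,"ry":0,"rz":0}]' 0.03 20
```

```text
time_s: 4.97
tool_pos: [0.5838, -0.3658, 0.0378]
tool_rot: [-179.9, 0.1, 180.0]
force: [0.1, 0.4, 0.7]
grip_width: 0.087
time_s: 5.48
tool_pos: [0.5832, -0.3655, 0.0367]
tool_rot: [-180.0, 0.0, 180.0]
force: [0.1, -0.5, -0.1]
grip_width: 0.0546
```

```bash
python3 -m creep '[{"tx":0,"ty":0,"tz":0,"rx":0,"ry":0,"rz":0},{"tx":0,"ty":0,"tz":0,"rx":0,"ry":0,"rz":0},{"tx":0,"ty":0,"tz":0,"rx":0,"ry":0,"rz":0}]'
python3 -m creep '[{"tx":0,"ty":0,"tz":-0.01,"rx":0,"ry":0,"rz":0},{"tx":0,"ty":0,"tz":-0.03,"rx":0,"ry":0,"rz":0},{"tx":0,"ty":0,"tz":-0.04,"rx":0,"ry":0,"rz":0},{"tx":0,"ty":0,"tz":-0.04,"rx":0,"ry":0,"rz":0},{"tx":0,"ty":0,"tz":-0.03,"rx":0,"ry":0,"rz":0},{"tx":0,"ty":0,"tz":-0.01,"rx":0,"ry":0,"rz":0},{"tx":0,"ty":0,"tz":0,"rx":0,"ry":0,"rz":0}]'
```

```text
time_s: 5.85
tool_pos: [0.5832, -0.3655, 0.0367]
tool_rot: [-180.0, 0.0, 180.0]
force: [-0.4, -0.3, 0.7]
grip_width: 0.0519
time_s: 6.72
tool_pos: [0.5831, -0.3651, 0.1966]
tool_rot: [180.0, 0.0, -180.0]
force: [0.1, -0.4, -1.5]
grip_width: 0.0525
```

```bash
python3 -m creep '[{"tx":0.002,"ty":0.015,"tz":0,"rx":0,"ry":0,"rz":0},{"tx":0.004,"ty":0.03,"tz":0,"rx":0,"ry":0,"rz":0},{"tx":0.004,"ty":0.042,"tz":0,"rx":0,"ry":0,"rz":0},{"tx":0.004,"ty":0.042,"tz":0,"rx":0,"ry":0,"rz":0},{"tx":0.004,"ty":0.042,"tz":0,"rx":0,"ry":0,"rz":0},{"tx":0.004,"ty":0.042,"tz":0,"rx":0,"ry":0,"rz":0},{"tx":0.005,"ty":0.042,"tz":0,"rx":0,"ry":0,"rz":0},{"tx":0.005,"ty":0.042,"tz":0,"rx":0,"ry":0,"rz":0},{"tx":0.005,"ty":0.042,"tz":0,"rx":0,"ry":0,"rz":0},{"tx":0.005,"ty":0.042,"tz":0,"rx":0,"ry":0,"rz":0},{"tx":0.005,"ty":0.042,"tz":0,"rx":0,"ry":0,"rz":0},{"tx":0.005,"ty":0.042,"tz":0,"rx":0,"ry":0,"rz":0},{"tx":0.005,"ty":0.042,"tz":0,"rx":0,"ry":0,"rz":0},{"tx":0,"ty":0.036,"tz":0,"rx":0,"ry":0,"rz":0},{"tx":0,"ty":0.02,"tz":0,"rx":0,"ry":0,"rz":0},{"tx":0,"ty":0,"tz":0.03,"rx":0,"ry":0,"rz":0},{"tx":0,"ty":0,"tz":0.03,"rx":0,"ry":0,"rz":0},{"tx":0,"ty":0,"tz":0.02,"rx":0,"ry":0,"rz":0},{"tx":0,"ty":0,"tz":0,"rx":0,"ry":0,"rz":0},{"tx":0,"ty":0,"tz":0,"rx":0,"ry":0,"rz":0}]'
```

```text
time_s: 9.22
tool_pos: [0.5265, 0.1976, 0.1172]
tool_rot: [180.0, 0.0, 180.0]
force: [-0.0, 0.2, -0.2]
grip_width: 0.0519
```

```bash
python3 -m creep '[{"tx":0,"ty":0,"tz":0.02,"rx":0,"ry":0,"rz":0},{"tx":0,"ty":0,"tz":0.012,"rx":0,"ry":0,"rz":0},{"tx":0,"ty":0,"tz":0.005,"rx":0,"ry":0,"rz":0},{"tx":0,"ty":0,"tz":0.004,"rx":0,"ry":0,"rz":0},{"tx":0,"ty":0,"tz":0,"rx":0,"ry":0,"rz":0},{"tx":0,"ty":0,"tz":0,"rx":0,"ry":0,"rz":0}]'
python3 - <<'E'
from h import *
it=[(.526,.198,.038,.048,(0,255,0)),(.526,.198,.038,.026,(0,0,255)),(.526,.198,.088,.026,(0,0,255))]
overlay("s2","side",it,200,220,350,350,5);overlay("t2","top",it,130,160,270,280,5)
E
```

```text
time_s: 9.98
tool_pos: [0.5264, 0.1979, 0.076]
tool_rot: [180.0, 0.0, 180.0]
force: [0.2, 0.9, -1.2]
grip_width: 0.0522
```

View pics/s2.png

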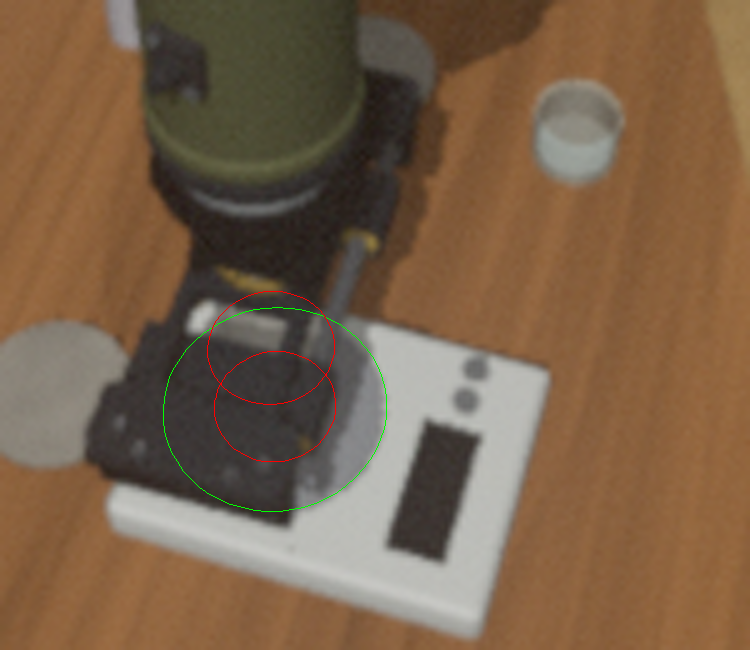

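View pics/t2.png

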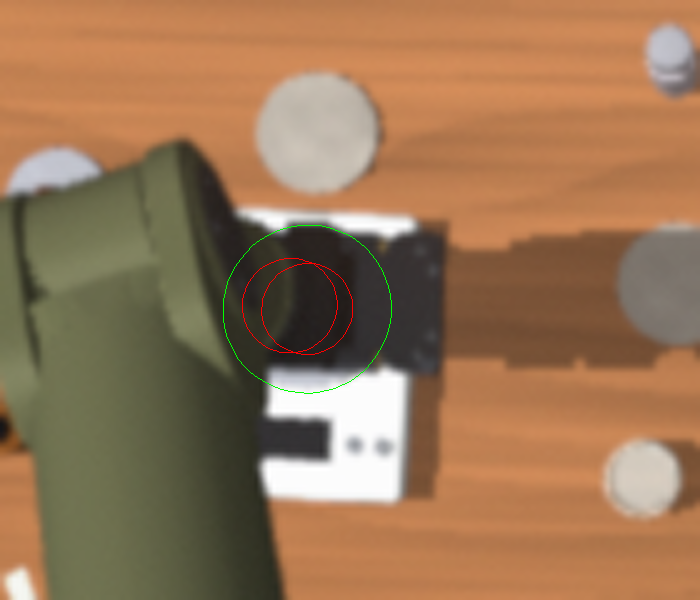

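```bash
python3 -m creep '[{"tx":0,"ty":0,"tz":0.0015,"rx":0,"ry":0,"rz":0},{"tx":0,"ty":0,"tz":0,"rx":0,"ry":0,"rz":0},{"tx":0,"ty":0,"tz":0,"rx":0,"ry":0,"rz":0}]'
python3 -m creep '[{"tx":0,"ty":0,"tz":0,"rx":0,"ry":0,"rz":0},{"tx":0,"ty":0,"tz":0,"rx":0,"ry":0,"rz":0},{"tx":0,"ty":0,"tz":0,"rx":0,"ry":0,"rz":0},{"tx":0,"ty":0,"tz":0,"rx":0,"ry":0,"rz":0}]' 0.08
```

```text
time_s: 10.55
tool_pos: [0.5264, 0.1979, 0.0746]
tool_rot: [180.0, 0.0, -180.0]
force: [-1.1, 0.2, 4.0]
grip_width: 0.0522
time_s: 11.05
tool_pos: [0.5261, 0.1977, 0.0739]
tool_rot: [-180.0, -0.0, 180.0]
force: [0.9, -0.1, -0.3]
grip_width: 0.0781
```

```bash
python3 -m creep '[{"tx":0,"ty":0,"tz":-0.015,"rx":0,"ry":0,"rz":0},{"tx":0,"ty":0,"tz":-0.04,"rx":0,"ry":0,"rz":0},{"tx":0,"ty":0,"tz":-0.045,"rx":0,"ry":0,"rz":0},{"tx":0,"ty":0,"tz":-0.03,"rx":0,"ry":0,"rz":0},{"tx":-0.015,"ty":0.035,"tz":0,"rx":0,"ry":0,"rz":0},{"tx":-0.015,"ty":0.04,"tz":0,"rx":0,"ry":0,"rz":0},{"tx":-0.015,"ty":0.04,"tz":0,"rx":0,"ry":0,"rz":0},{"tx":-0.0145,"ty":0.0395,"tz":0,"rx":0,"ry":0,"rz":0},{"tx":0,"ty":0,"tz":0,"rx":0,"ry":0,"rz":0}]' 0.05
python3 - <<'E'
from h import *
it=[(.526,.198,.038,.048,(0,255,0)),(.526,.198,.088,.026,(0,0,255))]
overlay("s3","side",it,200,220,350,350,5);overlay("t3","top",it,100,160,240,280,5)
E
```

```text
time_s: 12.18
tool_pos: [0.5848, 0.3566, 0.2042]
tool_rot: [179.9, -0.0, -179.7]
force: [-0.6, 0.4, 0.7]
grip_width: 0.0502
```

View pics/s3.png

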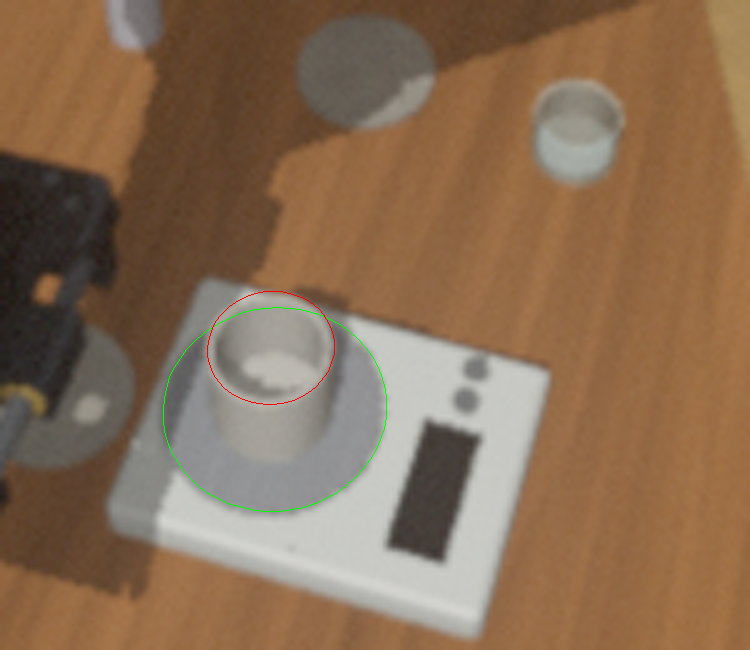

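View pics/t3.png

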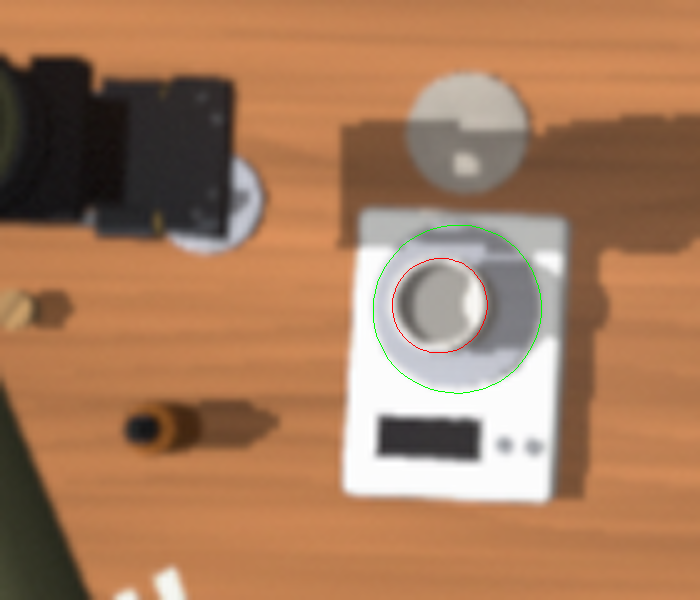

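```bash
python3 -m creep '[{"tx":0,"ty":0,"tz":0.03,"rx":0,"ry":0,"rz":0},{"tx":0,"ty":0,"tz":0.04,"rx":0,"ry":0,"rz":0},{"tx":0,"ty":0,"tz":0.03,"rx":0,"ry":0,"rz":0},{"tx":0,"ty":0,"tz":0,"rx":0,"ry":0,"rz":0},{"tx":0,"ty":0,"tz":0,"rx":0,"ry":0,"rz":0},{"tx":0,"ty":0,"tz":0,"rx":0,"ry":0,"rz":0}]'
python3 - <<'E'
from h import *
it=[(.5857,.3522,.005,.031,(0,255,0)),(.5857,.3522,.032,.008,(0,0,255))]
overlay("s4","side",it,140,270,290,400,5);overlay("t4","top",it,80,140,220,260,5)
E
```

```text
time_s: 13.12
tool_pos: [0.5869, 0.3526, 0.1065]
tool_rot: [179.9, 0.2, 180.0]
force: [-0.4, 0.3, 0.4]
grip_width: 0.0503
```

View pics/s4.png

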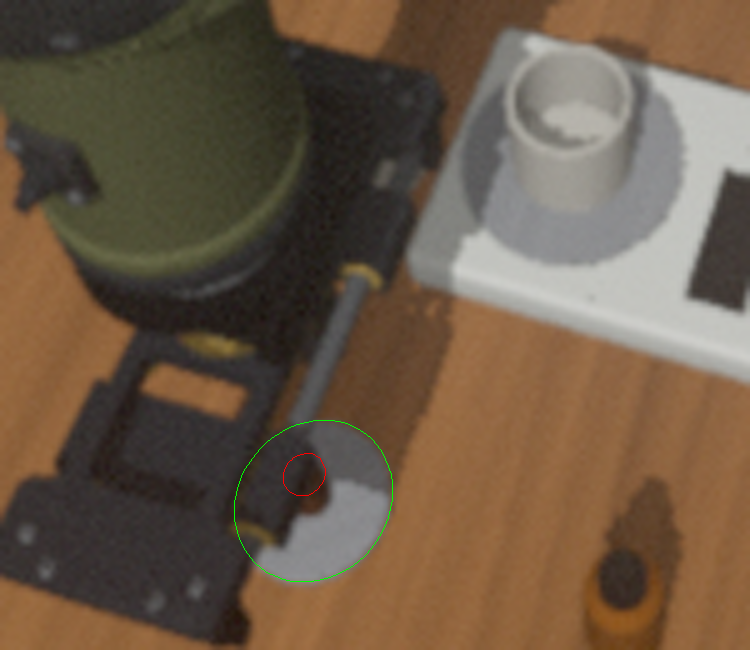

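View pics/t4.png

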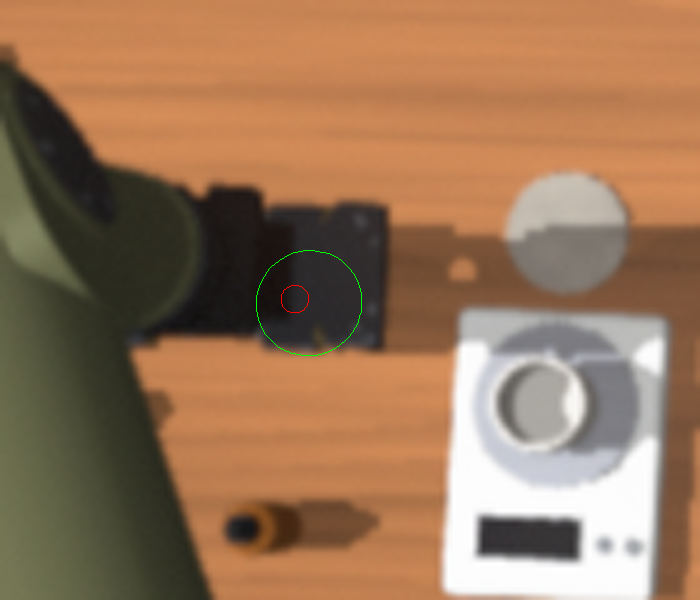

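```bash
python3 -m creep '[{"tx":0.001,"ty":0,"tz":0.025,"rx":0,"ry":0,"rz":0},{"tx":0,"ty":0,"tz":0.025,"rx":0,"ry":0,"rz":0},{"tx":0,"ty":0,"tz":0.016,"rx":0,"ry":0,"rz":0},{"tx":0,"ty":0,"tz":0.006,"rx":0,"ry":0,"rz":0},{"tx":0,"ty":0,"tz":0,"rx":0,"ry":0,"rz":0},{"tx":0,"ty":0,"tz":0,"rx":0,"ry":0,"rz":0}]'
python3 -m creep '[{"tx":0,"ty":0,"tz":0,"rx":0,"ry":0,"rz":0},{"tx":0,"ty":0,"tz":0,"rx":0,"ry":0,"rz":0},{"tx":0,"ty":0,"tz":0,"rx":0,"ry":0,"rz":0},{"tx":0,"ty":0,"tz":0,"rx":0,"ry":0,"rz":0},{"tx":0,"ty":0,"tz":0,"rx":0,"ry":0,"rz":0},{"tx":0,"ty":0,"tz":0,"rx":0,"ry":0,"rz":0},{"tx":0,"ty":0,"tz":0,"rx":0,"ry":0,"rz":0}]' 0 25
```

```text
time_s: 14.08
tool_pos: [0.5853, 0.3527, 0.0332]
tool_rot: [179.9, 0.1, 180.0]
force: [1.1, 0.5, 0.6]
grip_width: 0.0499
time_s: 14.95
tool_pos: [0.5846, 0.3523, 0.0321]
tool_rot: [180.0, 0.0, 180.0]
force: [-0.7, 0.3, 1.4]
grip_width: 0.0152
```

```bash
python3 -m creep '[{"tx":0,"ty":0,"tz":-0.01,"rx":0,"ry":0,"rz":0},{"tx":0,"ty":0,"tz":-0.03,"rx":0,"ry":0,"rz":0},{"tx":0,"ty":0,"tz":-0.045,"rx":0,"ry":0,"rz":0},{"tx":0,"ty":0,"tz":-0.045,"rx":0,"ry":0,"rz":0},{"tx":0,"ty":0,"tz":-0.035,"rx":0,"ry":0,"rz":0},{"tx":0,"ty":0,"tz":-0.01,"rx":0,"ry":0,"rz":0},{"tx":0.005,"ty":-0.015,"tz":0,"rx":0,"ry":0,"rz":0},{"tx":0.01,"ty":-0.03,"tz":0,"rx":0,"ry":0,"rz":0},{"tx":0.014,"ty":-0.035,"tz":0,"rx":0,"ry":0,"rz":0},{"tx":0.014,"ty":-0.035,"tz":0,"rx":0,"ry":0,"rz":0},{"tx":0.011,"ty":-0.025,"tz":0,"rx":0,"ry":0,"rz":0},{"tx":0.005,"ty":-0.015,"tz":0,"rx":0,"ry":0,"rz":0},{"tx":0,"ty":0,"tz":0.015,"rx":0,"ry":0,"rz":0},{"tx":0,"ty":0,"tz":0.03,"rx":0,"ry":0,"rz":0},{"tx":0,"ty":0,"tz":0.015,"rx":0,"ry":0,"rz":0},{"tx":0,"ty":0,"tz":0,"rx":0,"ry":0,"rz":0},{"tx":0,"ty":0,"tz":0,"rx":0,"ry":0,"rz":0},{"tx":0,"ty":0,"tz":0,"rx":0,"ry":0,"rz":0}]'
python3 - <<'E'
from h import *
it=[(.526,.198,.038,.048,(0,255,0)),(.526,.198,.088,.026,(0,0,255))]
overlay("s5","side",it,200,220,350,350,5);overlay("t5","top",it,120,160,260,280,5)
E
```

```text
time_s: 17.2
tool_pos: [0.5264, 0.1976, 0.1481]
tool_rot: [179.9, 0.1, -180.0]
force: [0.5, -0.3, 0.3]
grip_width: 0.0152
```

View pics/s5.png

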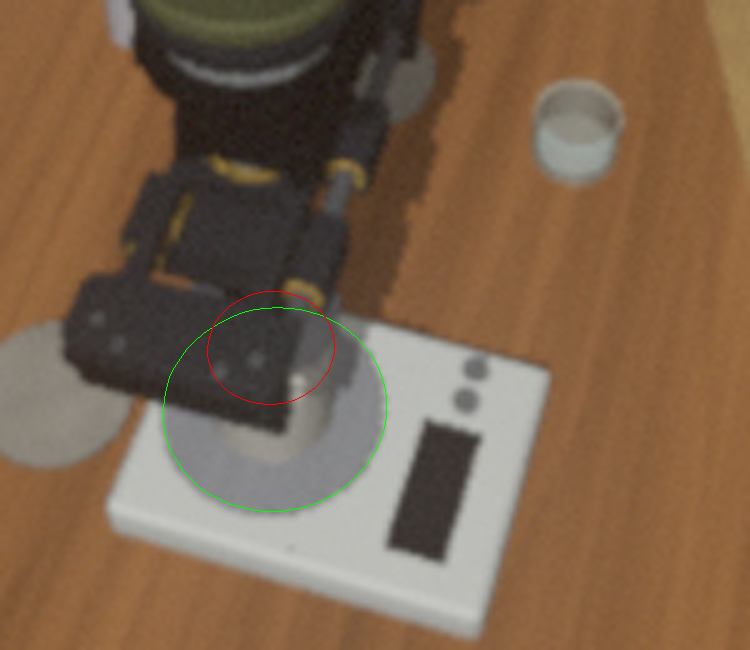

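```bash
python3 -m creep '[{"tx":0,"ty":0,"tz":0.012,"rx":0,"ry":0,"rz":0},{"tx":0,"ty":0,"tz":0.009,"rx":0,"ry":0,"rz":0},{"tx":0,"ty":0,"tz":0.004,"rx":0,"ry":0,"rz":0},{"tx":0,"ty":0,"tz":0.002,"rx":0,"ry":0,"rz":0},{"tx":0,"ty":0,"tz":0,"rx":0,"ry":0,"rz":0},{"tx":0,"ty":0,"tz":0,"rx":0,"ry":0,"rz":0}]'
```

```text
time_s: 18.15
tool_pos: [0.5258, 0.1973, 0.1202]
tool_rot: [180.0, 0.0, 180.0]
force: [-0.1, 0.6, -1.2]
grip_width: 0.0151
```

```bash
python3 -m creep '[{"tx":0,"ty":0,"tz":0.001,"rx":0,"ry":0,"rz":0},{"tx":0,"ty":0,"tz":0,"rx":0,"ry":0,"rz":0},{"tx":0,"ty":0,"tz":0,"rx":0,"ry":0,"rz":0}]'
```

```text
time_s: 18.52
tool_pos: [0.5259, 0.1974, 0.12]
tool_rot: [180.0, 0.0, 180.0]
force: [-2.4, -1.2, 5.6]
grip_width: 0.0153
```

```bash
python3 -m creep '[{"tx":0,"ty":0,"tz":0,"rx":0,"ry":0,"rz":0},{"tx":0,"ty":0,"tz":0,"rx":0,"ry":0,"rz":0},{"tx":0,"ty":0,"tz":0,"rx":0,"ry":0,"rz":0},{"tx":0,"ty":0,"tz":0,"rx":0,"ry":0,"rz":0},{"tx":0,"ty":0,"tz":-0.01,"rx":0,"ry":0,"rz":0},{"tx":0,"ty":0,"tz":-0.03,"rx":0,"ry":0,"rz":0},{"tx":0,"ty":0,"tz":-0.04,"rx":0,"ry":0,"rz":0},{"tx":0,"ty":0,"tz":-0.03,"rx":0,"ry":0,"rz":0},{"tx":0,"ty":-0.02,"tz":-0.02,"rx":0,"ry":0,"rz":0},{"tx":0.005,"ty":-0.05,"tz":0,"rx":0,"ry":0,"rz":0},{"tx":0.005,"ty":-0.055,"tz":0,"rx":0,"ry":0,"rz":0},{"tx":0.005,"ty":-0.055,"tz":0,"rx":0,"ry":0,"rz":0},{"tx":0.005,"ty":-0.055,"tz":0,"rx":0,"ry":0,"rz":0},{"tx":0.01,"ty":-0.055,"tz":0,"rx":0,"ry":0,"rz":0},{"tx":0.01,"ty":-0.055,"tz":0,"rx":0,"ry":0,"rz":0},{"tx":0.01,"ty":-0.055,"tz":0,"rx":0,"ry":0,"rz":0},{"tx":0.01,"ty":-0.055,"tz":0,"rx":0,"ry":0,"rz":0},{"tx":0.01,"ty":-0.055,"tz":0,"rx":0,"ry":0,"rz":0},{"tx":0.009,"ty":-0.04,"tz":0,"rx":0,"ry":0,"rz":0},{"tx":0,"ty":-0.021,"tz":0,"rx":0,"ry":0,"rz":0}]' 0.05
python3 - <<'E'
from h import *
it=[(.526,.198,.038,.048,(0,255,0)),(.526,.198,.088,.026,(0,0,255)),(.526,.198,.093,.031,(0,255,255))]
overlay("s6","side",it,200,220,350,350,5);overlay("t6","top",it,120,160,260,280,5)
E
```

```text
time_s: 21.02
tool_pos: [0.4432, -0.3777, 0.2492]
tool_rot: [-180.0, -0.1, 179.7]
force: [0.5, -0.7, 0.3]
grip_width: 0.05
```

View pics/s6.png

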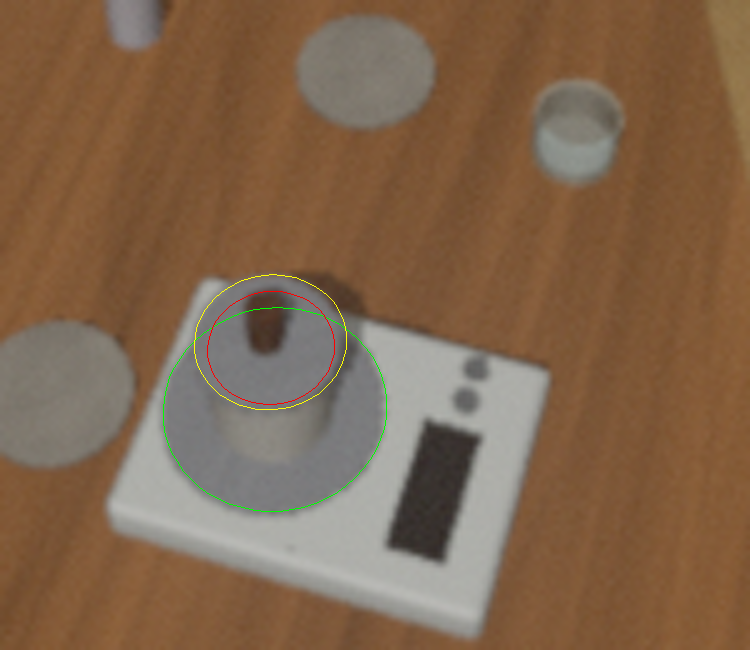

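View pics/t6.png

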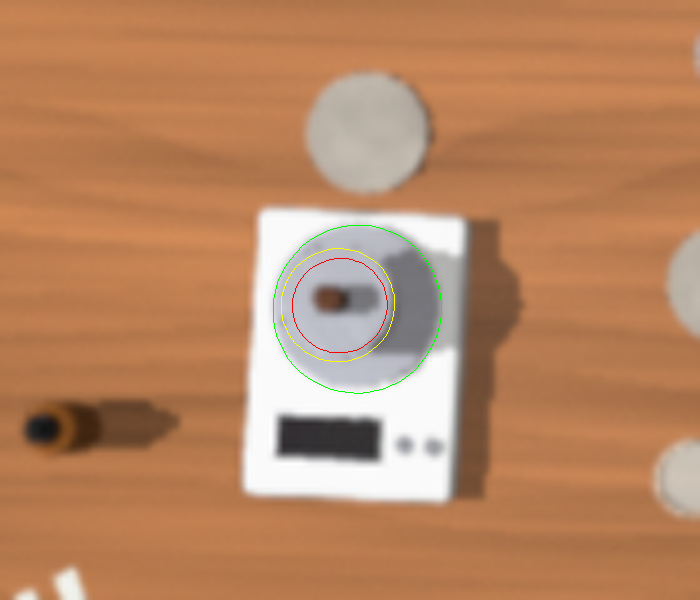

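```bash
python3 -m creep '[{"tx":0,"ty":0,"tz":0.02,"rx":0,"ry":0,"rz":0},{"tx":0,"ty":0,"tz":0.035,"rx":0,"ry":0,"rz":0},{"tx":0,"ty":0,"tz":0.03,"rx":0,"ry":0,"rz":0},{"tx":0,"ty":0,"tz":0.01,"rx":0,"ry":0,"rz":0},{"tx":0,"ty":0,"tz":0,"rx":0,"ry":0,"rz":0},{"tx":0,"ty":0,"tz":0,"rx":0,"ry":0,"rz":0}]' 0.078
python3 - <<'E'
from h import *
it=[(.4471,-.3737,.094,.014,(0,255,0))]
overlay("s7","side",it,250,60,400,190,5);overlay("t7","top",it,320,190,460,310,5)
E
```

```text
time_s: 21.98
tool_pos: [0.4474, -0.3741, 0.1555]
tool_rot: [-179.9, 0.1, -180.0]
force: [0.1, -0.2, -0.0]
grip_width: 0.0781
```

View pics/s7.png

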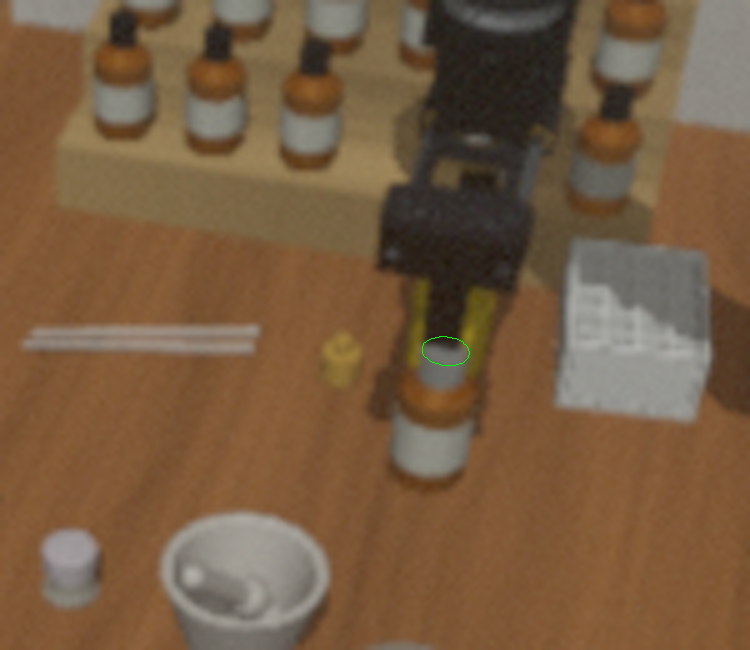

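View pics/t7.png

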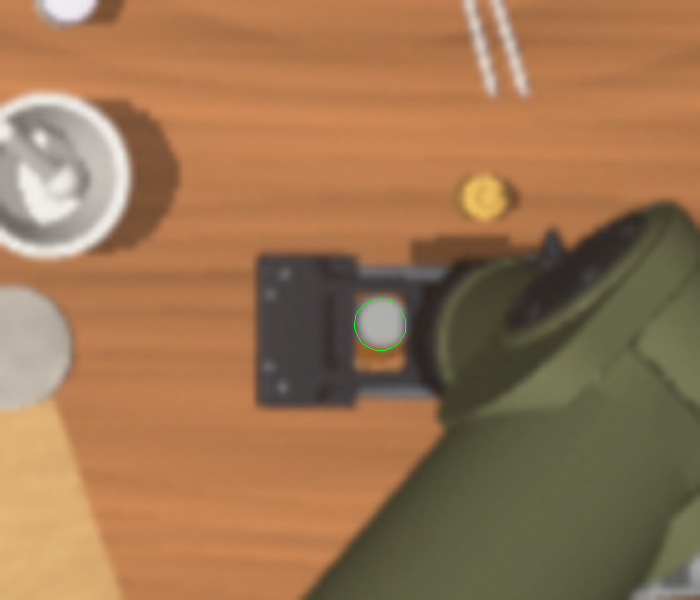

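```bash
python3 -m creep '[{"tx":0,"ty":0,"tz":0.025,"rx":0,"ry":0,"rz":0},{"tx":0,"ty":0,"tz":0.035,"rx":0,"ry":0,"rz":0},{"tx":0,"ty":0,"tz":0.025,"rx":0,"ry":0,"rz":0},{"tx":0,"ty":0,"tz":0.013,"rx":0,"ry":0,"rz":0},{"tx":0,"ty":0,"tz":0,"rx":0,"ry":0,"rz":0},{"tx":0,"ty":0,"tz":0,"rx":0,"ry":0,"rz":0}]'
python3 -m creep '[{"tx":0,"ty":0,"tz":0,"rx":0,"ry":0,"rz":0},{"tx":0,"ty":0,"tz":0,"rx":0,"ry":0,"rz":0},{"tx":0,"ty":0,"tz":0,"rx":0,"ry":0,"rz":0},{"tx":0,"ty":0,"tz":0,"rx":0,"ry":0,"rz":0},{"tx":0,"ty":0,"tz":0,"rx":0,"ry":0,"rz":0},{"tx":0,"ty":0,"tz":0,"rx":0,"ry":0,"rz":0}]' 0.03 25
```

```text
time_s: 22.92
tool_pos: [0.4473, -0.3744, 0.0572]
tool_rot: [-179.9, 0.1, 180.0]
force: [0.4, 0.0, 0.6]
grip_width: 0.0779
time_s: 23.68
tool_pos: [0.4467, -0.3742, 0.0563]
tool_rot: [-180.0, 0.0, 180.0]
force: [-0.4, -2.0, 2.4]
grip_width: 0.0472
```

```bash
python3 -m creep '[{"tx":0,"ty":0,"tz":-0.01,"rx":0,"ry":0,"rz":0},{"tx":0,"ty":0,"tz":-0.03,"rx":0,"ry":0,"rz":0},{"tx":0,"ty":0,"tz":-0.045,"rx":0,"ry":0,"rz":0},{"tx":0,"ty":0,"tz":-0.045,"rx":0,"ry":0,"rz":0},{"tx":0,"ty":0,"tz":-0.03,"rx":0,"ry":0,"rz":0},{"tx":0,"ty":0.01,"tz":-0.01,"rx":0,"ry":0,"rz":0},{"tx":-0.01,"ty":0.03,"tz":0,"rx":0,"ry":0,"rz":0},{"tx":-0.011,"ty":0.04,"tz":0,"rx":0,"ry":0,"rz":0},{"tx":-0.011,"ty":0.04,"tz":0,"rx":0,"ry":0,"rz":0},{"tx":-0.011,"ty":0.04,"tz":0,"rx":0,"ry":0,"rz":0},{"tx":-0.011,"ty":0.04,"tz":0,"rx":0,"ry":0,"rz":0},{"tx":-0.011,"ty":0.04,"tz":0,"rx":0,"ry":0,"rz":0},{"tx":-0.011,"ty":0.04,"tz":0,"rx":0,"ry":0,"rz":0},{"tx":-0.011,"ty":0.035,"tz":0,"rx":0,"ry":0,"rz":0},{"tx":-0.008,"ty":0.03,"tz":0,"rx":0,"ry":0,"rz":0},{"tx":-0.0035,"ty":0.0165,"tz":0,"rx":0,"ry":0,"rz":0},{"tx":0,"ty":0,"tz":0.03,"rx":0,"ry":0,"rz":0},{"tx":0,"ty":0,"tz":0.035,"rx":0,"ry":0,"rz":0},{"tx":0,"ty":0,"tz":0.02,"rx":0,"ry":0,"rz":0},{"tx":0,"ty":0,"tz":0,"rx":0,"ry":0,"rz":0}]'
```

```text
time_s: 26.18
tool_pos: [0.543, -0.0127, 0.1389]
tool_rot: [-179.9, -0.3, 180.0]
force: [0.7, -0.5, -1.5]
grip_width: 0.0476
```

```bash
python3 -m creep '[{"tx":0,"ty":0,"tz":0.015,"rx":0,"ry":0,"rz":0},{"tx":0,"ty":0,"tz":0.025,"rx":0,"ry":0,"rz":0},{"tx":0,"ty":0,"tz":0.02,"rx":0,"ry":0,"rz":0},{"tx":0,"ty":0,"tz":0.01,"rx":0,"ry":0,"rz":0},{"tx":0,"ty":0,"tz":0.002,"rx":0,"ry":0,"rz":0},{"tx":0,"ty":0,"tz":0,"rx":0,"ry":0,"rz":0},{"tx":0,"ty":0,"tz":0,"rx":0,"ry":0,"rz":0}]'
python3 - <<'E'
from h import *
it=[(.5454,-.0128,.005,.036,(0,255,0)),(.5454,-.0128,.099,.014,(0,255,0)),(.5454,-.0128,.005,.024,(0,255,0))]
overlay("s8","side",it,200,160,350,290,5)
E
```

```text
time_s: 27.05
tool_pos: [0.5458, -0.0123, 0.0699]
tool_rot: [180.0, 0.1, 180.0]
force: [0.2, -0.2, -1.6]
grip_width: 0.0474
```

View pics/s8.png

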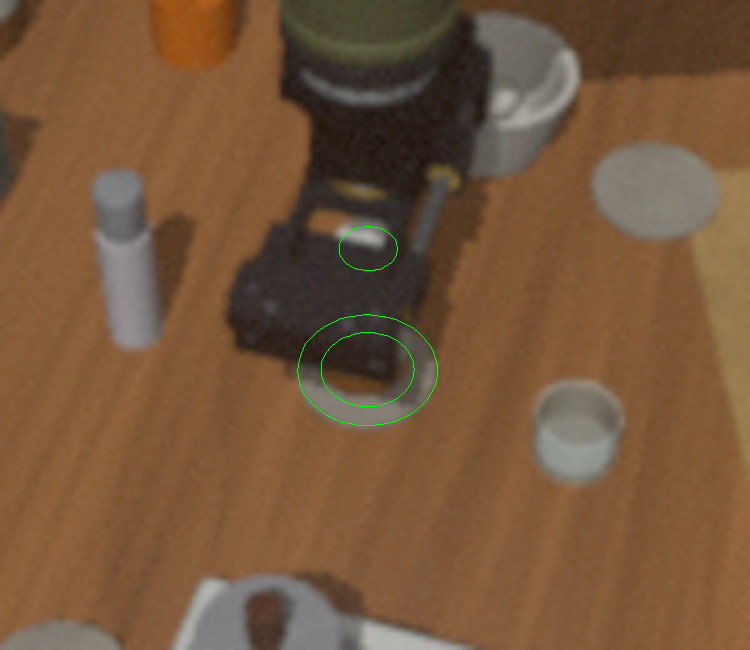

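```bash
python3 -m creep '[{"tx":0,"ty":-0.0005,"tz":0.005,"rx":0,"ry":0,"rz":0},{"tx":0,"ty":0,"tz":0.003,"rx":0,"ry":0,"rz":0},{"tx":0,"ty":0,"tz":0.0015,"rx":0,"ry":0,"rz":0},{"tx":0,"ty":0,"tz":0,"rx":0,"ry":0,"rz":0},{"tx":0,"ty":0,"tz":0,"rx":0,"ry":0,"rz":0}]'
```

```text
time_s: 27.78
tool_pos: [0.5451, -0.0128, 0.0613]
tool_rot: [179.9, -0.0, 180.0]
force: [-6.8, -0.4, 13.4]
grip_width: 0.0476
```

```bash
python3 -m creep '[{"tx":0,"ty":0,"tz":0,"rx":0,"ry":0,"rz":0},{"tx":0,"ty":0,"tz":0,"rx":0,"ry":0,"rz":0},{"tx":0,"ty":0,"tz":0,"rx":0,"ry":0,"rz":0},{"tx":0,"ty":0,"tz":0,"rx":0,"ry":0,"rz":0},{"tx":0,"ty":0,"tz":-0.01,"rx":0,"ry":0,"rz":0},{"tx":0,"ty":0,"tz":-0.03,"rx":0,"ry":0,"rz":0},{"tx":0,"ty":0,"tz":-0.045,"rx":0,"ry":0,"rz":0},{"tx":0,"ty":0,"tz":-0.045,"rx":0,"ry":0,"rz":0},{"tx":0,"ty":0,"tz":-0.03,"rx":0,"ry":0,"rz":0},{"tx":-0.02,"ty":0.003,"tz":-0.01,"rx":0,"ry":0,"rz":0},{"tx":-0.04,"ty":0,"tz":0,"rx":0,"ry":0,"rz":0},{"tx":-0.04,"ty":0,"tz":0,"rx":0,"ry":0,"rz":0},{"tx":-0.026,"ty":0,"tz":0,"rx":0,"ry":0,"rz":0},{"tx":0,"ty":0,"tz":0.02,"rx":0,"ry":0,"rz":0},{"tx":0,"ty":0,"tz":0.03,"rx":0,"ry":0,"rz":0},{"tx":0,"ty":0,"tz":0,"rx":0,"ry":0,"rz":0},{"tx":0,"ty":0,"tz":0,"rx":0,"ry":0,"rz":0},{"tx":0,"ty":0,"tz":0,"rx":0,"ry":0,"rz":0}]' 0.078
python3 - <<'E'
from h import *
it=[(.5454,-.0128,.005,.036,(0,255,0)),(.5454,-.0128,.099,.014,(0,255,0)),(.5454,-.0128,.005,.024,(0,255,0))]
it+=[(.6712,-.0095,.11,.013,(0,255,0))]
overlay("s9","side",it,200,160,350,290,5)
overlay("t9","top",it,200,130,340,250,5)
E
```

```text
time_s: 30.02
tool_pos: [0.6716, -0.0098, 0.1813]
tool_rot: [180.0, 0.1, 180.0]
force: [0.5, 0.3, -0.5]
grip_width: 0.0779
```

View pics/s9.png

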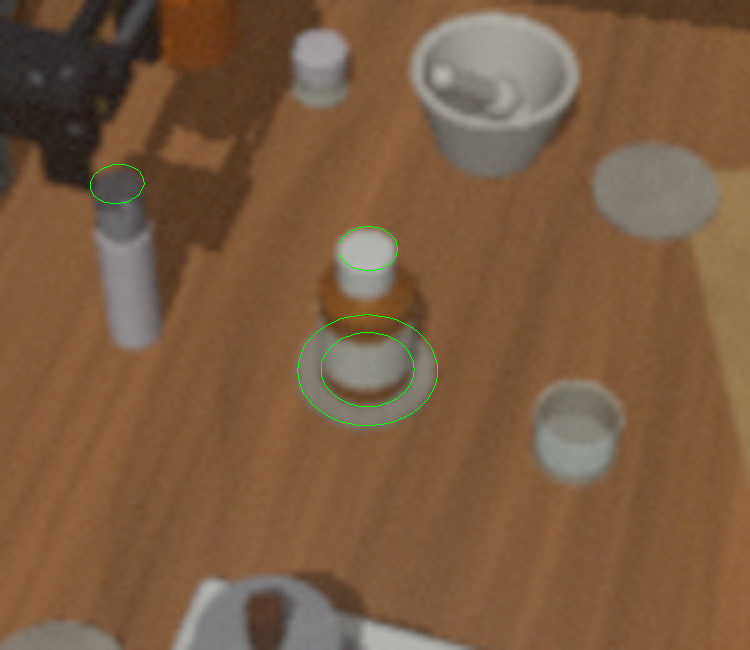

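View pics/t9.png

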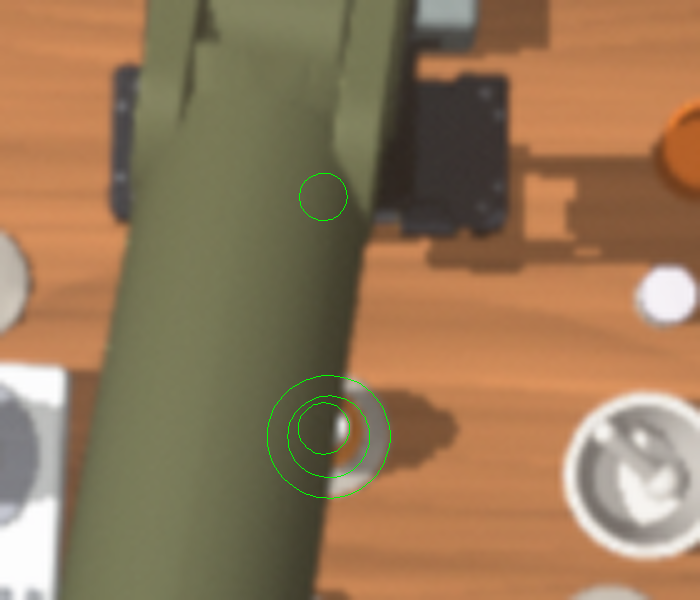

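```bash
python3 -m creep '[{"tx":0,"ty":0,"tz":0.025,"rx":0,"ry":0,"rz":0},{"tx":0,"ty":0,"tz":0.035,"rx":0,"ry":0,"rz":0},{"tx":0,"ty":0,"tz":0.03,"rx":0,"ry":0,"rz":0},{"tx":0,"ty":0,"tz":0.015,"rx":0,"ry":0,"rz":0},{"tx":0,"ty":0,"tz":0,"rx":0,"ry":0,"rz":0},{"tx":0,"ty":0,"tz":0,"rx":0,"ry":0,"rz":0}]'
python3 -m creep '[{"tx":0,"ty":0,"tz":0,"rx":0,"ry":0,"rz":0},{"tx":0,"ty":0,"tz":0,"rx":0,"ry":0,"rz":0},{"tx":0,"ty":0,"tz":0,"rx":0,"ry":0,"rz":0},{"tx":0,"ty":0,"tz":0,"rx":0,"ry":0,"rz":0},{"tx":0,"ty":0,"tz":0,"rx":0,"ry":0,"rz":0},{"tx":0,"ty":0,"tz":0,"rx":0,"ry":0,"rz":0},{"tx":0,"ty":0,"tz":0,"rx":0,"ry":0,"rz":0}]' 0.01 25
```

```text
time_s: 30.98
tool_pos: [0.6722, -0.0099, 0.0761]
tool_rot: [180.0, 0.1, 180.0]
force: [-0.2, -0.2, 0.5]
grip_width: 0.0782
time_s: 31.85
tool_pos: [0.6711, -0.0097, 0.0745]
tool_rot: [180.0, 0.0, -180.0]
force: [0.0, 0.4, -0.6]
grip_width: 0.0273
```

```bash
python3 -m creep '[{"tx":0,"ty":0,"tz":-0.01,"rx":0,"ry":0,"rz":0},{"tx":0,"ty":0,"tz":-0.03,"rx":0,"ry":0,"rz":0},{"tx":0,"ty":0,"tz":-0.045,"rx":0,"ry":0,"rz":0},{"tx":0,"ty":0,"tz":-0.045,"rx":0,"ry":0,"rz":0},{"tx":0,"ty":0,"tz":-0.03,"rx":0,"ry":0,"rz":0},{"tx":0,"ty":0.01,"tz":-0.01,"rx":0,"ry":0,"rz":0},{"tx":0.004,"ty":0.025,"tz":0,"rx":0,"ry":0,"rz":0},{"tx":0.008,"ty":0.035,"tz":0,"rx":0,"ry":0,"rz":0},{"tx":0.008,"ty":0.035,"tz":0,"rx":0,"ry":0,"rz":0},{"tx":0.008,"ty":0.035,"tz":0,"rx":0,"ry":0,"rz":0},{"tx":0.008,"ty":0.035,"tz":0,"rx":0,"ry":0,"rz":0},{"tx":0.006,"ty":0.025,"tz":0,"rx":0,"ry":0,"rz":0},{"tx":0,"ty":0.012,"tz":0,"rx":0,"ry":0,"rz":0},{"tx":0,"ty":0,"tz":0.025,"rx":0,"ry":0,"rz":0},{"tx":0,"ty":0,"tz":0.035,"rx":0,"ry":0,"rz":0},{"tx":0,"ty":0,"tz":0.035,"rx":0,"ry":0,"rz":0},{"tx":0,"ty":0,"tz":0.025,"rx":0,"ry":0,"rz":0},{"tx":0,"ty":0,"tz":0.01,"rx":0,"ry":0,"rz":0},{"tx":0,"ty":0,"tz":0,"rx":0,"ry":0,"rz":0},{"tx":0,"ty":0,"tz":0,"rx":0,"ry":0,"rz":0}]'
python3 - <<'E'
from h import *
it=[(.6292,.2024,.005,.036,(0,255,0)),(.6292,.2024,.115,.013,(0,255,0)),(.6292,.2024,.005,.014,(0,255,0))]
overlay("s10","side",it,150,210,300,340,5)
E
```

```text
time_s: 34.35
tool_pos: [0.6301, 0.2023, 0.1159]
tool_rot: [180.0, 0.1, 180.0]
force: [-1.0, 0.7, -0.6]
grip_width: 0.0271
```

View pics/s10.png

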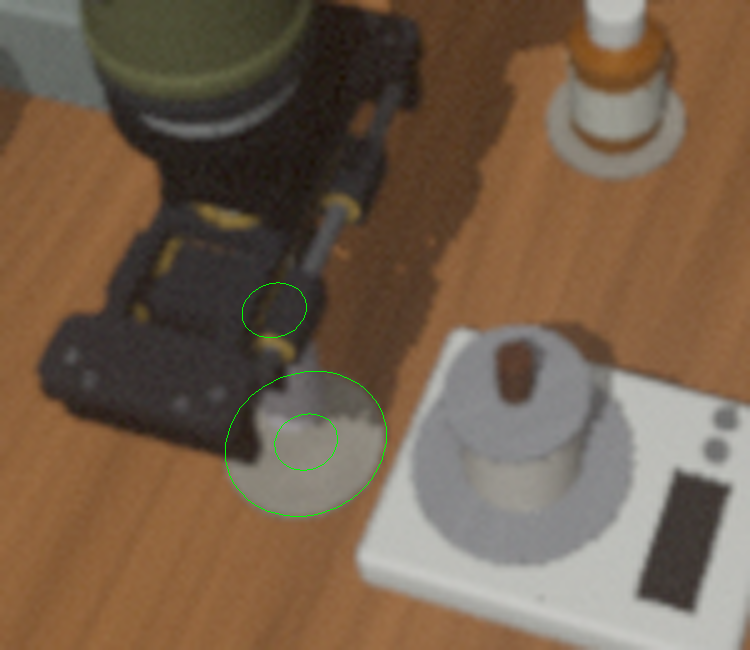

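```bash
python3 -m creep '[{"tx":0,"ty":0,"tz":0.015,"rx":0,"ry":0,"rz":0},{"tx":0,"ty":0,"tz":0.012,"rx":0,"ry":0,"rz":0},{"tx":0,"ty":0,"tz":0.006,"rx":0,"ry":0,"rz":0},{"tx":0,"ty":0,"tz":0.0025,"rx":0,"ry":0,"rz":0},{"tx":0,"ty":0,"tz":0,"rx":0,"ry":0,"rz":0},{"tx":0,"ty":0,"tz":0,"rx":0,"ry":0,"rz":0}]'
```

```text
time_s: 35.2
tool_pos: [0.6294, 0.2022, 0.0794]
tool_rot: [180.0, 0.0, 180.0]
force: [-0.8, -0.7, 2.2]
grip_width: 0.0273
```

```bash
python3 -m creep '[{"tx":0,"ty":0,"tz":0,"rx":0,"ry":0,"rz":0},{"tx":0,"ty":0,"tz":0,"rx":0,"ry":0,"rz":0},{"tx":0,"ty":0,"tz":0,"rx":0,"ry":0,"rz":0},{"tx":0,"ty":0,"tz":0,"rx":0,"ry":0,"rz":0},{"tx":0,"ty":0,"tz":-0.01,"rx":0,"ry":0,"rz":0},{"tx":0,"ty":0,"tz":-0.03,"rx":0,"ry":0,"rz":0},{"tx":0,"ty":0,"tz":-0.045,"rx":0,"ry":0,"rz":0},{"tx":0,"ty":0,"tz":-0.045,"rx":0,"ry":0,"rz":0},{"tx":0,"ty":0,"tz":-0.03,"rx":0,"ry":0,"rz":0},{"tx":0.01,"ty":0.01,"tz":-0.01,"rx":0,"ry":0,"rz":0},{"tx":0.035,"ty":0.03,"tz":0,"rx":0,"ry":0,"rz":0},{"tx":0.035,"ty":0.03,"tz":0,"rx":0,"ry":0,"rz":0},{"tx":0.035,"ty":0.03,"tz":0,"rx":0,"ry":0,"rz":0},{"tx":0.035,"ty":0.03,"tz":0,"rx":0,"ry":0,"rz":0},{"tx":0.027,"ty":0.0285,"tz":0,"rx":0,"ry":0,"rz":0},{"tx":0,"ty":0,"tz":0.03,"rx":0,"ry":0,"rz":0},{"tx":0,"ty":0,"tz":0.04,"rx":0,"ry":0,"rz":0},{"tx":0,"ty":0,"tz":0.03,"rx":0,"ry":0,"rz":0},{"tx":0,"ty":0,"tz":0,"rx":0,"ry":0,"rz":0},{"tx":0,"ty":0,"tz":0,"rx":0,"ry":0,"rz":0}]' 0.07
python3 - <<'E'
from h import *
it=[(.6292,.2024,.005,.036,(0,255,0)),(.6292,.2024,.115,.013,(0,255,0)),(.6292,.2024,.005,.014,(0,255,0)),(.4522,.3609,.084,.006,(0,255,0)),(.4522,.3609,0,.015,(0,255,0))]
overlay("s11","side",it,150,210,300,340,5)
overlay("s11b","side",it,200,300,340,420,5)
overlay("t11","top",it,90,150,230,270,5)
E
```

```text
time_s: 37.7
tool_pos: [0.452, 0.3614, 0.1499]
tool_rot: [180.0, 0.0, -180.0]
force: [-0.2, 1.1, 0.3]
grip_width: 0.0694
```

View pics/s11.png

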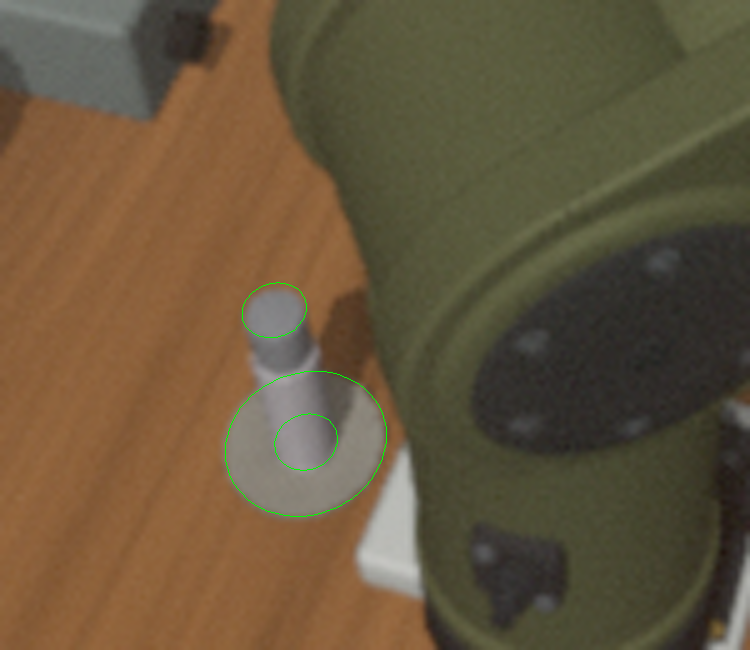

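View pics/s11b.png

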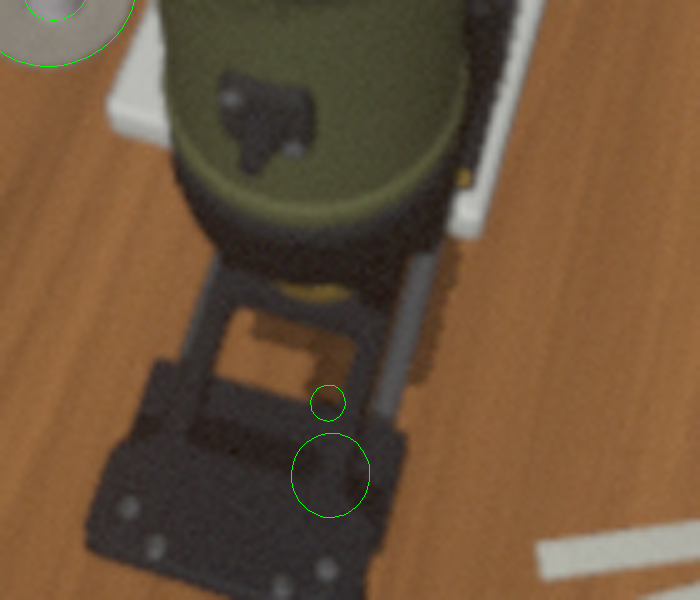

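View pics/t11.png

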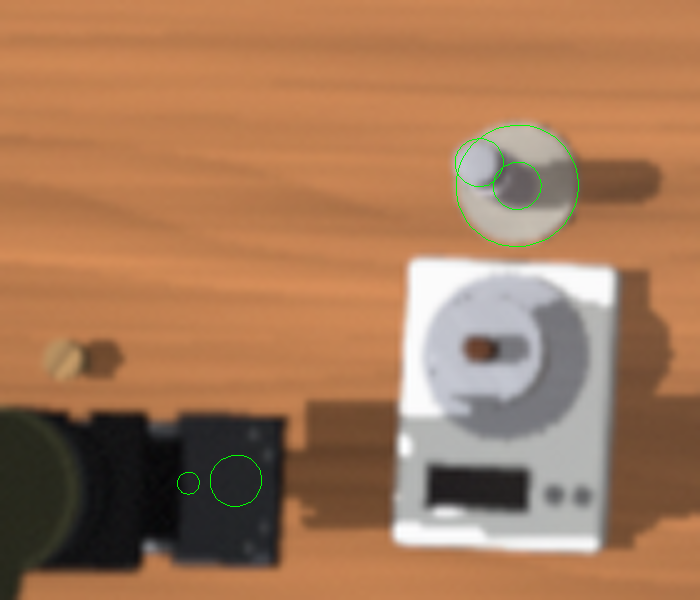

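```bash
python3 -m creep '[{"tx":0,"ty":0,"tz":0.025,"rx":0,"ry":0,"rz":0},{"tx":0,"ty":0,"tz":0.035,"rx":0,"ry":0,"rz":0},{"tx":0,"ty":0,"tz":0.03,"rx":0,"ry":0,"rz":0},{"tx":0,"ty":0,"tz":0.014,"rx":0,"ry":0,"rz":0},{"tx":0,"ty":0,"tz":0,"rx":0,"ry":0,"rz":0},{"tx":0,"ty":0,"tz":0,"rx":0,"ry":0,"rz":0}]'
python3 -m creep '[{"tx":0,"ty":0,"tz":0,"rx":0,"ry":0,"rz":0},{"tx":0,"ty":0,"tz":0,"rx":0,"ry":0,"rz":0},{"tx":0,"ty":0,"tz":0,"rx":0,"ry":0,"rz":0},{"tx":0,"ty":0,"tz":0,"rx":0,"ry":0,"rz":0},{"tx":0,"ty":0,"tz":0,"rx":0,"ry":0,"rz":0},{"tx":0,"ty":0,"tz":0,"rx":0,"ry":0,"rz":0}]' 0.01 20
```

```text
time_s: 38.7
tool_pos: [0.453, 0.3615, 0.0465]
tool_rot: [179.9, 0.1, 180.0]
force: [-0.1, 0.7, -0.4]
grip_width: 0.0696
time_s: 39.45
tool_pos: [0.4522, 0.361, 0.0452]
tool_rot: [180.0, 0.0, -180.0]
force: [-0.7, 0.1, 1.0]
grip_width: 0.0297
```

```bash
python3 -m creep '[{"tx":0,"ty":0,"tz":-0.01,"rx":0,"ry":0,"rz":0},{"tx":0,"ty":0,"tz":-0.03,"rx":0,"ry":0,"rz":0},{"tx":0,"ty":0,"tz":-0.045,"rx":0,"ry":0,"rz":0},{"tx":0,"ty":0,"tz":-0.045,"rx":0,"ry":0,"rz":0},{"tx":0,"ty":0,"tz":-0.04,"rx":0,"ry":0,"rz":0},{"tx":0,"ty":-0.005,"tz":-0.015,"rx":0,"ry":0,"rz":0},{"tx":0,"ty":-0.02,"tz":0,"rx":0,"ry":0,"rz":0},{"tx":0,"ty":-0.035,"tz":0,"rx":0,"ry":0,"rz":0},{"tx":0,"ty":-0.045,"tz":0,"rx":0,"ry":0,"rz":0},{"tx":0,"ty":-0.045,"tz":0,"rx":0,"ry":0,"rz":0},{"tx":0,"ty":-0.045,"tz":0,"rx":0,"ry":0,"rz":0},{"tx":0,"ty":-0.045,"tz":0,"rx":0,"ry":0,"rz":0},{"tx":0,"ty":-0.045,"tz":0,"rx":0,"ry":0,"rz":0},{"tx":0,"ty":-0.045,"tz":0,"rx":0,"ry":0,"rz":0},{"tx":0,"ty":-0.045,"tz":0,"rx":0,"ry":0,"rz":0},{"tx":0,"ty":-0.045,"tz":0,"rx":0,"ry":0,"rz":0},{"tx":0.007,"ty":-0.045,"tz":0,"rx":0,"ry":0,"rz":0},{"tx":0.012,"ty":-0.04,"tz":0,"rx":0,"ry":0,"rz":0},{"tx":0.0087,"ty":-0.0363,"tz":0,"rx":0,"ry":0,"rz":0},{"tx":0,"ty":0,"tz":0,"rx":0,"ry":0,"rz":0}]'
python3 -m creep '[{"tx":0,"ty":0,"tz":0.03,"rx":0,"ry":0,"rz":0},{"tx":0,"ty":0,"tz":0.04,"rx":0,"ry":0,"rz":0},{"tx":0,"ty":0,"tz":0.04,"rx":0,"ry":0,"rz":0},{"tx":0,"ty":0,"tz":0.02,"rx":0,"ry":0,"rz":0},{"tx":0,"ty":0,"tz":0.01,"rx":0,"ry":0,"rz":0},{"tx":0,"ty":0,"tz":0,"rx":0,"ry":0,"rz":0},{"tx":0,"ty":0,"tz":0,"rx":0,"ry":0,"rz":0}]'
python3 - <<'E'
from h import *
it=[(.4245,-.1803,.005,.036,(0,255,0)),(.4245,-.1803,.005,.015,(0,255,0))]
overlay("s12","side",it,250,120,400,250,5)
E
```

```text
time_s: 41.95
tool_pos: [0.4211, -0.184, 0.228]
tool_rot: [180.0, -0.2, 179.6]
force: [-0.3, 0.3, -0.8]
grip_width: 0.0298
time_s: 42.82
tool_pos: [0.4249, -0.1806, 0.0906]
tool_rot: [180.0, 0.1, -180.0]
force: [-0.3, 0.5, 0.1]
grip_width: 0.0297
```

View pics/s12.png

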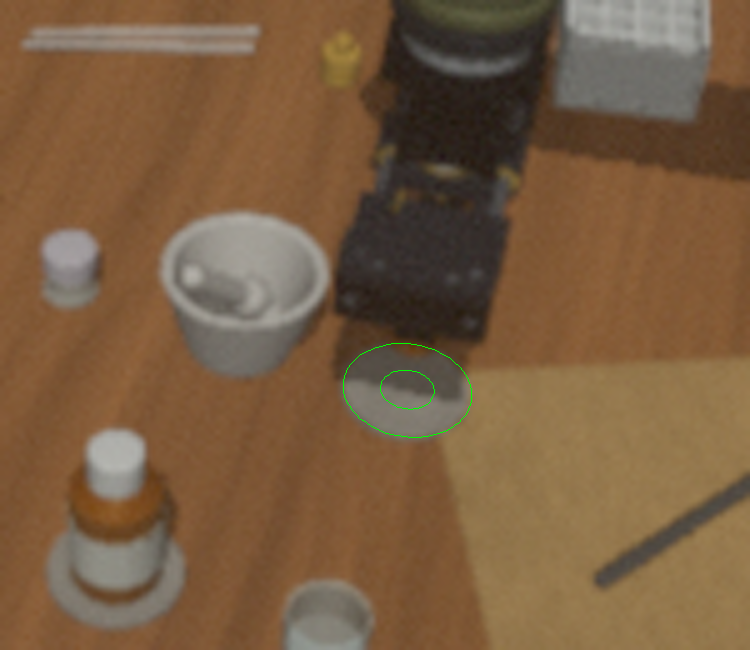

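Lower about 40.5 mm to contact.

```bash
python3 -m creep '[{"tx":0,"ty":0,"tz":0.015,"rx":0,"ry":0,"rz":0},{"tx":0,"ty":0,"tz":0.015,"rx":0,"ry":0,"rz":0},{"tx":0,"ty":0,"tz":0.007,"rx":0,"ry":0,"rz":0},{"tx":0,"ty":0,"tz":0.0035,"rx":0,"ry":0,"rz":0},{"tx":0,"ty":0,"tz":0,"rx":0,"ry":0,"rz":0},{"tx":0,"ty":0,"tz":0,"rx":0,"ry":0,"rz":0}]'
```

```text
time_s: 43.68
tool_pos: [0.4237, -0.1804, 0.05]
tool_rot: [179.9, -0.1, 180.0]
force: [-4.7, 1.6, 11.1]
grip_width: 0.0296
```

```bash
python3 -m creep '[{"tx":0,"ty":0,"tz":0,"rx":0,"ry":0,"rz":0},{"tx":0,"ty":0,"tz":0,"rx":0,"ry":0,"rz":0},{"tx":0,"ty":0,"tz":0,"rx":0,"ry":0,"rz":0},{"tx":0,"ty":0,"tz":0,"rx":0,"ry":0,"rz":0},{"tx":0,"ty":0,"tz":-0.01,"rx":0,"ry":0,"rz":0},{"tx":0,"ty":0,"tz":-0.03,"rx":0,"ry":0,"rz":0},{"tx":0,"ty":0,"tz":-0.045,"rx":0,"ry":0,"rz":0},{"tx":0,"ty":0,"tz":-0.045,"rx":0,"ry":0,"rz":0},{"tx":0,"ty":0,"tz":-0.04,"rx":0,"ry":0,"rz":0},{"tx":0,"ty":-0.02,"tz":-0.02,"rx":0,"ry":0,"rz":0},{"tx":0,"ty":-0.05,"tz":0,"rx":0,"ry":0,"rz":0},{"tx":0,"ty":-0.05,"tz":0,"rx":0,"ry":0,"rz":0},{"tx":0,"ty":-0.05,"tz":0,"rx":0,"ry":0,"rz":0},{"tx":0,"ty":-0.03,"tz":0,"rx":0,"ry":0,"rz":0},{"tx":0,"ty":0,"tz":0,"rx":0,"ry":0,"rz":0},{"tx":0,"ty":0,"tz":0,"rx":0,"ry":0,"rz":0}]' 0.07
python3 - <<'E'
from h import *
G=(0,255,0)
it=[(.4245,-.1803,.005,.036,G),(.4245,-.1803,.005,.015,G),(.5454,-.0128,.005,.036,G),(.6292,.2024,.005,.036,G),(.526,.198,.038,.048,G)]
overlay("s13","side",it,180,130,400,330,3.6)
overlay("t13","top",it,150,150,350,290,4)
E
```

```text
time_s: 45.68
tool_pos: [0.4245, -0.3798, 0.2397]
tool_rot: [179.9, 0.0, -180.0]
force: [0.3, 0.1, -0.3]
grip_width: 0.07
```

View pics/s13.png

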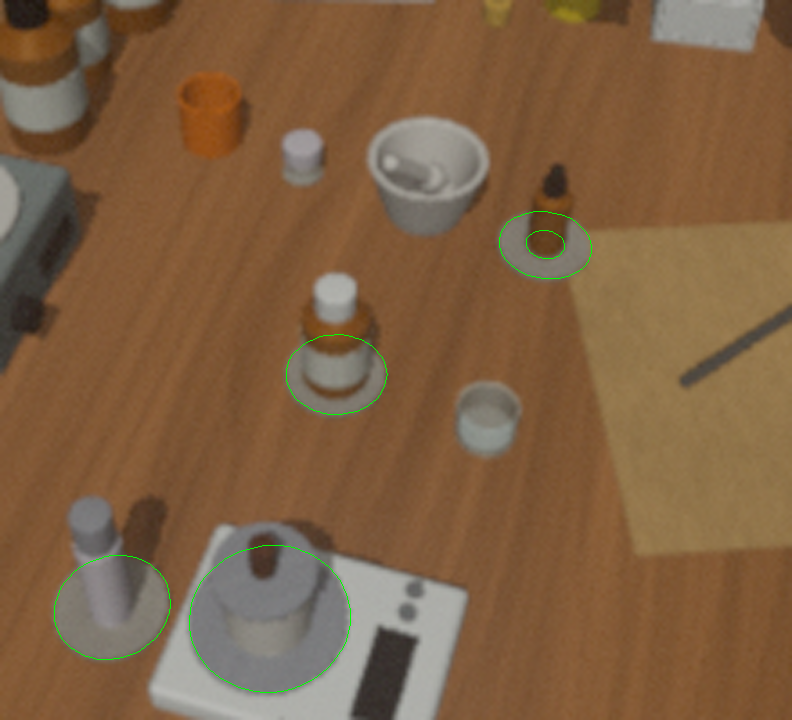

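View pics/t13.png

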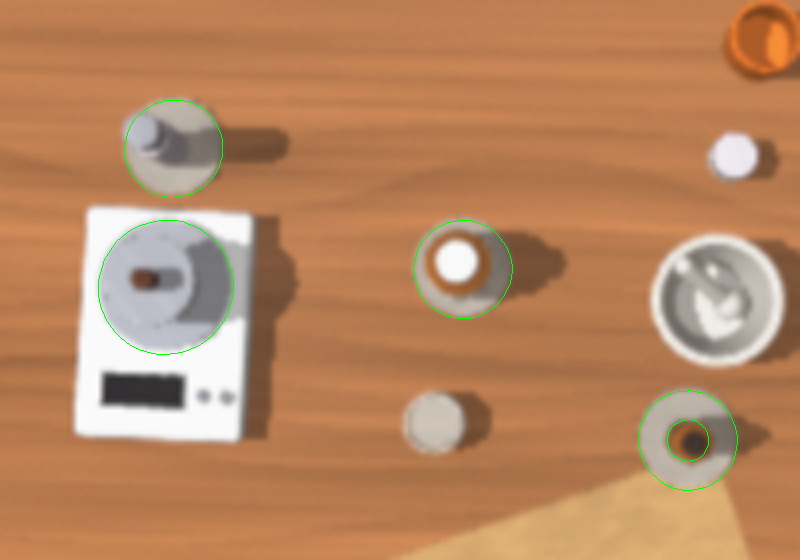

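All five pieces stand upright, centred to about 2 mm, and the gripper is clear, so I'm handing the job in.

```bash
python3 -c "
from cell import env
print(env.sign_off())"
```

```text
the job is handed in; nothing more can be done
None
```

The bench is set out as asked and handed in after about 46 s of robot time. In the order given, I stood the beaker on the balance pan and laid the steel lid on its rim. Then I put the stock bottle on the middle coaster, the atomiser on the coaster behind the balance, and the dropper bottle in front of the mortar.

- **Final pictures:** both cameras, taken before hand-in, showed all five pieces upright and centred to within about 2 mm by eye. The open gripper was clear of everything.
- **Forces:** the highest reading I saw was about 15 N, as the stock bottle was set down. Readings came only at the end of each move.
- **Disagreements:** the two cameras differed on measured positions by 2–6 mm for most items, mostly in y, and by about 10 mm for the mortar, which I did not use as a target. I used the mean position, or within a millimetre of it. The pictures taken after each placing showed no error that needed correcting.

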